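# Swap the flat cell in a room sensor with the charged one and shut the cover

### The arm

A 6-joint arm with a two-finger parallel gripper is mounted at the origin on the work surface; the furniture and walls round the work are solid. World frame = base frame: x ahead of the robot, y to its left, z up, the work surface at z = 0. Lengths are in m, angles in rad, forces in N, time in s.
With the tool pointing down it reaches from about 0.25 to 0.725 m from the base axis. Payload 4 kg.
Tool frame: the origin (TCP) lies on the centre line of the jaws, within the pads' length; the fingertips stand 22 mm ahead of it and the grasp point (between the pads) lies 3 mm ahead of it (bot.tip_reach is the distance from the TCP to the fingertips, in m); z points along the fingers, y is the line along which they close (so a half turn about z gives the same grasp; the last joint's range is limited). The gripper opens to 85 mm and grips with 20 to 120 N. Pads are 22 mm wide; open, the fingers measure 114 mm over their backs; the gripper's body (76 mm by 85 mm) begins 54 mm behind the grasp point. The pads swing forward as they close: fully open they stand 13 mm farther back than shut.
Start: joints at [-1.153, 0.241, 0.005, 1.335, 0, 1.571], TCP at [0.203, -0.457, 0.229] pointing down, gripper open.
Joint ranges: [-2.72, 2.72], [-1.05, 1.87], [-1.09, 1.28], [-1.99, 2.15], [-1.42, 1.44], [-3.14, 3.14]. Speed limits (rad/s): [2.79, 2.79, 3.14, 3.14, 3.14, 3.14].

### API

Orientations are given as a unit quaternion [x, y, z, w].
In Python, from workcell import bot gives the robot as it stands. The module is installed in compiled form; this text tells all that it offers.
- The arm moves only by the tool apply_moves, never from a script. Its argument "commands" is a list of rows, each a list of 4 numbers: the shift along the tool's x, y, z scaled (see below), then the turn about the tool's z scaled (see below). In form: [[tx, ty, tz, roll], ...]. A call has exactly 5 rows; each row shifts and turns the commanded pose from where the row before left it, along the tool's axes as they then stand; what a row does not reach is not made up. The controller multiplies each number of a shift by 20 mm and each number of a turn by 60 degrees. A row lasts 1/12 s, in which the tool goes at most 41.7 mm and 7.16 degrees, less where a joint would pass 70% of its speed; a pose out of reach is approached as far as the arm can. A call with a number of a shift or a turn outside -1 to 1 is refused whole. A call with a gripper value outside its range is refused whole. "claw" is the closure, from 0 (fully open) to 1 (shut), set as the call begins (left out, the last holds). The fingers move at their own pace and stop on an object; the grip force is fixed at half the most. Time passes only in rows, so rows that do not move let the fingers close, or fill a call up. It gives the time, the measured TCP pose, the force, the opening and the grip force at its end, in the units of the state.
- bot.get_obs(): the state, without advancing time (a new reading comes with each control period).
- bot.camera(name): name is "scene" or "top"; returns a dict with "image" (384x512x3 uint8, blue, green, red), "camera_matrix" (3x3 intrinsics, pixels), "k1" (the pictures are not rectified: a ray, as slopes to the right and down, at radius r is drawn at 1 + k1 r^2 times it, then the intrinsics apply), "R" (3x3) and "t" (3): a world point X has camera coordinates R X + t. Camera axes: x right, y down, z forward; pixel columns grow to the right and rows downward; lengths in m; the calibration is good to about 2 mm. A picture is of the moment at which its call begins. There is no depth.
- bot.job_done(): hands the job in; it is judged then, once.
The state is a dict: "clock": time; "joint_pos": joint angles; "joint_vel": joint speeds; "tau": joint torques, N m; "eef_pos": TCP position; "tool_rot": TCP orientation; "ft_force": force on the tool from outside, world axes, zero at the start; "ft_torque": the same for the moment, N m; "grip_width": finger opening in m; "grasp_force": force on a finger pad.
Only numpy, scipy, OpenCV 4.12 (cv2) and the standard library are available. Lean on these libraries where they do the work, as an engineer would, in place of code of your own. Each camera call takes 0.05 s, during which the arm holds its last target. There are 200 camera calls.

### The job

The blue cell in the white room sensor is flat and the white cell with the green band in the charger is full. Swap them, so that the white cell is in the sensor and the blue one in the charger, each fully down in its bay between the contacts with its button end against the wall marked with a red plus; then shut the sensor's cover flush. Leave the stapler, tape roll and pencil as they are.

Things in the scene. Friction and masses are not known exactly. Their poses are not given: they have to be found in the camera images.
- cell_flat: The flat cell: blue AA battery, white band near its + end, 50.5 mm long, 14.5 mm across, 27 g, does not roll. Origin: middle of its underside as it lies; x along the cell toward the + button; z up. Its axis is 7.25 mm above the origin.
- cell_full: The charged cell: white AA battery, green band near its + end; size, origin and axes as the blue cell.
- cell_flat_plus (a point): Tip of the blue cell's + button, on its axis, 25.25 mm from its middle.
- cell_flat_minus (a point): Centre of the blue cell's flat - end.
- cell_full_plus (a point): Tip of the white cell's + button.
- cell_full_minus (a point): Centre of the white cell's flat - end.
- sensor: White sensor base 98x90 mm (x -52..46 mm), rim 16 mm high, fixed, with a green board at z=11 mm and a black cell holder on it; a seated cell's middle is at x=-1 mm. Origin: desk level below the holder; x toward the hinge, z up.
- sensor_plus (a point): Point on the sensor's + contact at seated axis height (z=20.25 mm). The bay lies along x: + wall face at x=24 mm, sprung contact plate face at x=-22 mm when empty (46 mm gap for the 50.5 mm cell); the plate gives 10 mm toward -x (1 N at first, 4 N at 4.5 mm, 7 N at the stop). Both walls end 11 mm over the bay floor (floor z=13 mm); side guides 18.6 mm apart and 6 mm high, near the ends only.
- charger: Black charger 100x68 mm (x -53..47 mm), fixed, deck at z=14 mm with a cell bay on it; a seated cell's middle is at x=-1 mm. Origin: desk level below the bay; x toward its + wall, z up.
- charger_plus (a point): Point on the charger's + contact at seated axis height (z=23.25 mm). The bay lies along x: + wall face at x=24 mm, sprung contact plate face at x=-22 mm when empty (46 mm gap for the 50.5 mm cell); the plate gives 10 mm toward -x (1 N at first, 4 N at 4.5 mm, 7 N at the stop). Both walls end 11 mm over the bay floor (floor z=16 mm); side guides 18.6 mm apart and 6 mm high, near the ends only.
- cover (a joint): Angle of the sensor's white hinged cover: 0 shut, about 1.8 standing open. Shell 98x90 mm, 16 mm deep, hinged along y at the base's far (+x) end; the stiff hinge stays where it is left (0.05 N m).
- cover_hinge (a point): Middle of the cover's hinge line, 16 mm above the desk; the hinge runs along the sensor's y.
- cover_edge (a point): Middle of the cover's free end on its outer face: 98 mm from the hinge and, when shut, 32 mm above the desk, over the sensor's near (-x) end.
- stapler: Blue and black stapler, 36x140x43 mm, long side along its y; bystander. Origin: middle of its underside.
- tape_roll: Roll of brown tape lying flat, 96 mm across, 48 mm high; bystander. Origin: middle of its underside.
- aio_pc: Large black all-in-one computer beyond and left of the work, fixed; its screen (560 mm wide) reaches 0.5 m above the desk. Origin: under its foot. A smaller monitor (0.4 m high) stands left of it, nearer the robot. Keep the arm clear of both; from the left, go over their tops.
- pencil: Yellow pencil, 156 mm long, along its y; bystander. A thin black mouse cord also lies across the desk, under the sensor; it is harmless.
There are look-alikes about, which are no part of the job. What is shaped like the charger but orange or turquoise is not meant.

How it is judged:
By the outcome, as a careful person would: the job done as asked, in the order asked, and still so for the second after the job is handed in, with the robot touching nothing.
It also fails if it takes over 72 s, if anything falls off the work surface, if the arm or the gripper's body presses on something with over 40 N, if the wrist force passes 120 N, or if a joint passes its speed limit or range.

## Working session

There is one attempt and no reset: what is moved stays moved. The work goes in short steps, Python scripts to look and compute and a tool call to move; the robot and the scene stay as the last step left them, time stands still between calls to the robot, and variables do not carry over. Pictures are saved under pics/ and viewed, at most 10 in all, crops included, and the job is handed in when it is done.

Besides the shell and the picture viewer there is one more tool, called after ">>>" as name([rows], argument=value, ...), one row to a line, values as JSON. apply_moves: Moves the arm, as the interface text tells. Shifts and turns lie within -1 to 1; 1 stands for 20 mm of shift or 60 degrees of turn. Its arguments: {"type":"object","properties":{"commands":{"type":"array","items":{"type":"array","items":{"type":"number","minimum":-1,"maximum":1}}},"claw":{"type":"number"}},"required":["commands"]}

```bash
mkdir -p pics; cat > h.py <<'E'
import numpy as np, cv2, json
from workcell import bot
def cam(n):
    c=bot.camera(n); return {k:(np.array(v) if k!='k1' else v) for k,v in c.items()}
def proj(c,X):
    p=np.atleast_2d(X)@c['R'].T+c['t']; s=p[:,:2]/p[:,2:]; r2=(s**2).sum(1,keepdims=True)
    s=s*(1+c['k1']*r2); K=c['camera_matrix']; return s*[K[0,0],K[1,1]]+[K[0,2],K[1,2]]
def unproj(c,uv,z):
    K=c['camera_matrix']; uv=np.atleast_2d(np.float64(uv))
    d=np.array([c['k1'],0,0,0,0],float)
    s=cv2.undistortPoints(uv[:,None],K,d)[:,0]
    r=np.c_[s,np.ones(len(s))]@c['R']; o=-c['R'].T@c['t']
    return o+r*((z-o[2])/r[:,2])[:,None]
E
python3 - <<'E'
from h import *
for n in ['scene','top']:
    c=cam(n); cv2.imwrite(f'pics/{n}0.png',c['image']); print(n,-c['R'].T@c['t'],c['R'][2],c['camera_matrix'][0,0],c['k1'])
    np.savez(f'{n}0.npz',**c)
    if n=='top': cv2.imwrite('pics/top0b.png',cv2.resize(c['image'],(800,600),interpolation=cv2.INTER_CUBIC))
    else: cv2.imwrite('pics/scene0b.png',cv2.resize(c['image'],(800,600),interpolation=cv2.INTER_CUBIC))
o=bot.get_obs(); print(o['eef_pos'],o['tool_rot'],o['clock'],o['grip_width'])
E
```

```text
scene [ 0.25276005 -0.98523054  0.62767414] [ 0.3465178   0.65162739 -0.67476452] 347.631681085521 -0.010554563990561346
top [ 0.44202573 -0.46284618  1.22897309] [ 0.09536733  0.01019847 -0.99538991] 433.10044763443733 -0.005916341613165809
[ 0.20265795 -0.45646486  0.22780762] [ 9.78258572e-01  2.07386798e-01 -1.89165149e-04 -9.20354365e-04] 0.1 0.08514600646177652
```

View pics/top0b.png

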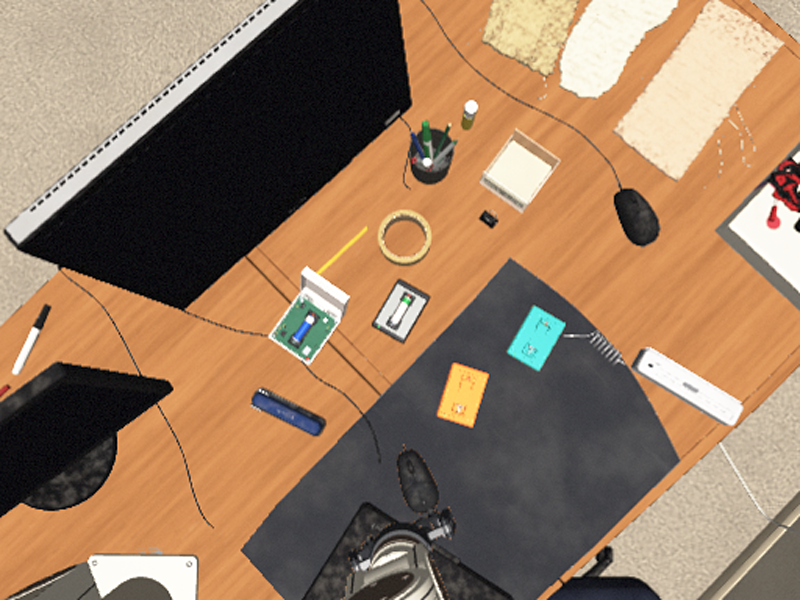

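View pics/scene0b.png

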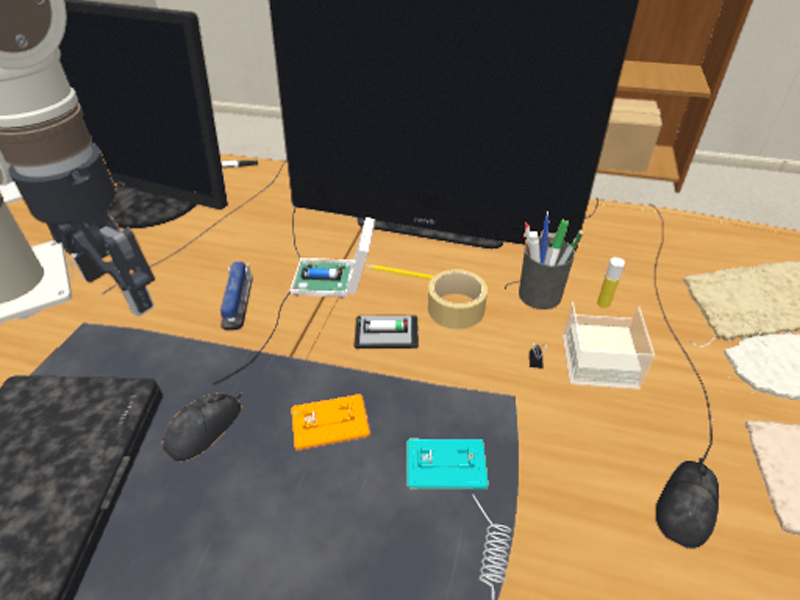

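The top picture (800x600) shows the sensor with the blue cell at (305,328) and its cover open toward (325,292). The black charger with the white and green cell is at (402,310). The orange (463,395) and turquoise (536,338) look-alikes hold no cell, so the black one fits the description. I'll confirm with an enlarged crop.

```bash
python3 - <<'E'
from h import *
a=cv2.imread('pics/top0.png')[165:240,165:280]; a=cv2.resize(a,None,fx=6.9,fy=6.9,interpolation=cv2.INTER_CUBIC)
b=cv2.imread('pics/scene0.png')[135:230,180:280]; b=cv2.resize(b,None,fx=6,fy=6,interpolation=cv2.INTER_CUBIC)
cv2.imwrite('pics/ca.png',a); cv2.imwrite('pics/cb.png',b)
E
```

```text
(no output)
```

View pics/ca.png

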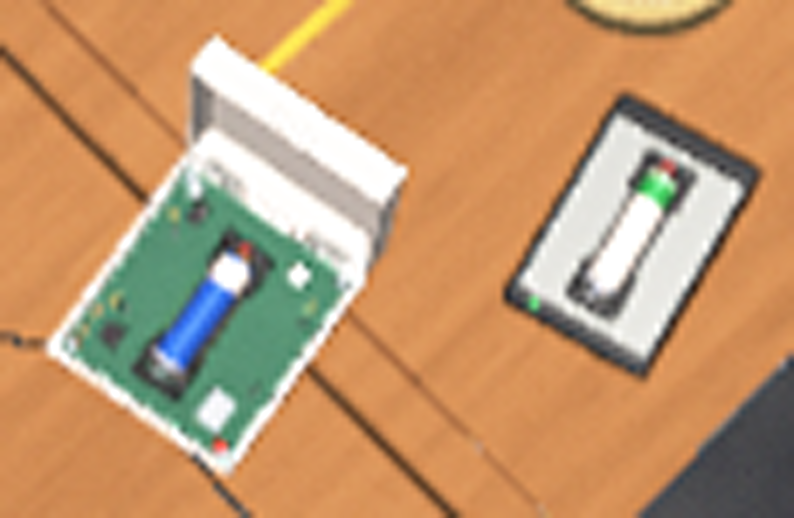

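View pics/cb.png

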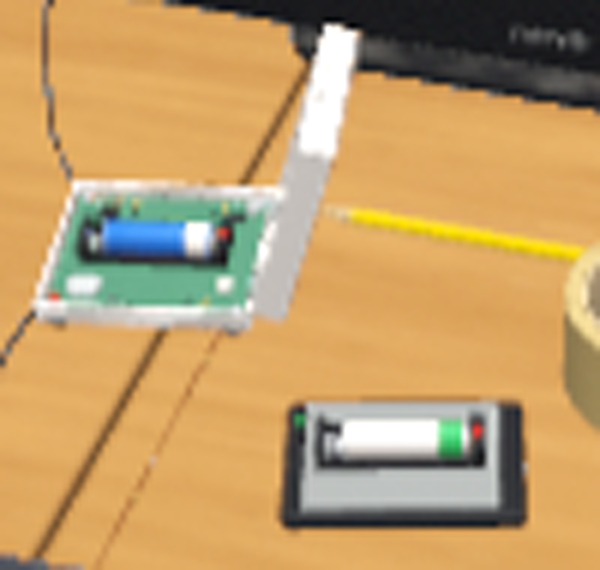

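Crop 1 shows the blue cell's + end (white band, red plus) toward the hinge at (240,250). The white cell's green + end is by the red plus at (660,165), in the black charger. Identities confirmed; next I fit poses from both views.

```bash
cat > fit.py <<'E'
from h import *
from scipy.optimize import least_squares
T=dict(np.load('top0.npz')); S=dict(np.load('scene0.npz'))
ta=lambda x,y:(165+x/6.9-.43,165+y/6.9-.43); sb=lambda x,y:(180+x/6-.42,135+y/6-.42)
def fit(obs,p0):
    def pts(p):
        c,s=np.cos(p[2]),np.sin(p[2]); M=np.array([[c,-s,0],[s,c,0],[0,0,1]])
        return lambda X:M@np.array(X)/1e3+[p[0],p[1],0]
    f=lambda p:np.concatenate([(proj(c,pts(p)(X))[0]-uv) for c,X,uv in obs])
    r=least_squares(f,p0,loss='soft_l1'); return r.x,f(r.x).reshape(-1,2)
sen=[(T,(-52,45,16),ta(50,348)),(T,(-52,-45,16),ta(228,470)),(T,(46,-45,16),ta(365,285)),
 (T,(-22,0,22),ta(168,365)),(T,(24,0,24),ta(240,245)),
 (S,(-52,45,16),sb(74,183)),(S,(-52,-45,16),sb(40,302)),(S,(46,-45,16),sb(250,318))]
ch=[(T,(47,34,14),ta(622,92)),(T,(47,-34,14),ta(762,172)),(T,(-53,-34,14),ta(645,376)),(T,(-53,34,14),ta(507,295)),
 (T,(24,0,27),ta(664,165)),
 (S,(47,34,14),sb(524,403)),(S,(-53,34,14),sb(293,403))]
for n,o,z in (('sensor',sen,.016),('charger',ch,.014)):
    g=unproj(T,[o[0][2],o[1][2]],z); m=unproj(T,o[4][2],.02)[0]
    if n=='sensor': d=m-unproj(T,o[3][2],.02)[0]
    else: d=unproj(T,o[0][2],z)[0]-unproj(T,o[3][2],z)[0]
    p,res=fit(o,[m[0],m[1],np.arctan2(d[1],d[0])]); print(n,p[:2],np.degrees(p[2])); print(res.round(1).tolist())
# colour centroids of cells
hsv=cv2.cvtColor(T['image'],cv2.COLOR_BGR2HSV)
def ax(m,off,z):
    m=m.astype(np.uint8); ys,xs=np.nonzero(m); w=unproj(T,np.c_[xs+off[0],ys+off[1]],z)[:,:2]; c=w.mean(0); u,s,v=np.linalg.svd(w-c); print(len(w),c,np.degrees(np.arctan2(v[0,1],v[0,0])),'span',np.ptp((w-c)@v[0]),np.ptp((w-c)@v[1]))
sub=hsv[200:225,185:205]; ax((sub[...,0]>100)&(sub[...,0]<130)&(sub[...,1]>120),(185,200),.0265)
E
python3 fit.py
```

```text
sensor [ 0.49894962 -0.27916392] -34.34920940198318
[[-0.5, 0.6], [-0.2, 1.3], [0.2, -0.7], [1.3, -1.6], [0.3, 2.2], [0.7, -0.9], [-0.7, 0.0], [0.5, -1.0]]
charger [ 0.53370383 -0.45268401] -28.768009337351646
[[-0.0, -0.6], [0.7, -0.5], [0.4, 1.0], [-0.8, 0.9], [0.4, 1.3], [0.9, -2.0], [0.0, -1.1]]
64 [ 0.49331204 -0.27484966] 144.91307070473317 span 0.03371435092085347 0.014204292517769258
```

```bash
cat > seg.py <<'E'
from fit import *
from scipy.ndimage import zoom
ps,_=fit([o for i,o in enumerate(sen) if i not in (3,4)],[.5,-.28,-.6]); pc,_=fit([o for i,o in enumerate(ch) if i!=4],[.53,-.45,-.5])
print('sensor',ps,_.shape,'charger',pc)
for n,p,zt in (('blue',ps,.0275),('white',pc,.0305)):
  for cn,c,z in (('T',T,zt),('S',S,zt-.003)):
    im=zoom(c['image'].astype(float),(4,4,1),order=1)
    H,W=im.shape[:2]; ext=((384-1)/(H-1))
    cx,sx=np.cos(p[2]),np.sin(p[2])
    # sample along bay axis rows in device frame: x -35..35, y -12..12 at height z
    X,Y=np.meshgrid(np.arange(-34,35,1.),np.arange(-12,13,1.)); P=np.c_[p[0]+(cx*X.ravel()-sx*Y.ravel())/1e3,p[1]+(sx*X.ravel()+cx*Y.ravel())/1e3,np.full(X.size,z)]
    uv=proj(c,P).astype(np.float32); v=cv2.remap(c['image'],uv[:,0].reshape(X.shape),uv[:,1].reshape(X.shape),cv2.INTER_CUBIC)
    hs=cv2.cvtColor(v,cv2.COLOR_BGR2HSV).astype(int)
    cv2.imwrite(f'pics/r_{n}{cn}.png',v)
    V=hs[...,2]; m=(V>150) if n=='white' else ((hs[...,0]>100)&(hs[...,0]<130)&(hs[...,1]>110))|((V>185)&(hs[...,1]<60))
    if n=='white': m&=~((hs[...,1]>120)&((hs[...,0]<15)|(hs[...,0]>165)))
    print(n,cn); 
    if cn=='T' or True:
      print('x prof',[f'{int(x)}:{V[9:16,i].mean():.0f}/{hs[9:16,i,0].mean():.0f}' for i,x in enumerate(X[0]) if i%2==0])
      print('y prof',[f'{int(y)}:{V[j,24:44].mean():.0f}/{hs[j,24:44,0].mean():.0f}' for j,y in enumerate(Y[:,0])])
a=[cv2.copyMakeBorder(cv2.imread(f'pics/r_{n}.png'),2,2,2,2,cv2.BORDER_CONSTANT,value=(0,0,255)) for n in ('blueT','blueS','whiteT','whiteS')]
cv2.imwrite('pics/rect.png',cv2.resize(np.vstack(a),None,fx=5,fy=5,interpolation=cv2.INTER_NEAREST))
E
python3 seg.py | tail -n +6
```

```text
sensor [ 0.49885118 -0.28034835 -0.60952476] (6, 2) charger [ 0.53296636 -0.4531235  -0.50730126]
blue T
x prof ['-34:115/78', '-32:136/76', '-30:149/71', '-28:206/120', '-26:243/112', '-24:249/110', '-22:246/109', '-20:244/109', '-18:244/109', '-16:243/109', '-14:244/109', '-12:243/109', '-10:244/109', '-8:244/109', '-6:244/109', '-4:244/109', '-2:243/109', '0:244/109', '2:243/109', '4:245/109', '6:244/109', '8:242/109', '10:247/110', '12:251/83', '14:255/4', '16:255/7', '18:255/0', '20:255/15', '22:239/118', '24:158/59', '26:142/11', '28:135/2', '30:109/28', '32:118/71', '34:149/75']
y prof ['-12:150/74', '-11:143/74', '-10:128/70', '-9:109/61', '-8:90/53', '-7:90/114', '-6:120/114', '-5:160/112', '-4:196/111', '-3:220/111', '-2:234/110', '-1:243/110', '0:250/109', '1:254/108', '2:254/108', '3:251/109', '4:247/110', '5:242/110', '6:227/111', '7:200/111', '8:162/109', '9:129/100', '10:126/81', '11:141/72', '12:149/71']
blue S
x prof ['-34:76/85', '-32:71/94', '-30:167/106', '-28:238/107', '-26:245/106', '-24:246/106', '-22:247/106', '-20:248/105', '-18:249/106', '-16:249/106', '-14:
[... 1528 characters left out ...]
255/0', '-24:255/0', '-22:255/0', '-20:255/0', '-18:255/0', '-16:255/0', '-14:255/0', '-12:255/0', '-10:255/0', '-8:255/0', '-6:255/0', '-4:255/0', '-2:255/0', '0:255/0', '2:255/0', '4:255/0', '6:255/0', '8:250/64', '10:233/68', '12:231/70', '14:231/70', '16:231/70', '18:238/70', '20:211/146', '22:128/77', '24:192/26', '26:152/51', '28:159/39', '30:213/78', '32:192/73', '34:99/93']
y prof ['-12:206/18', '-11:218/18', '-10:232/17', '-9:243/16', '-8:248/17', '-7:251/19', '-6:253/8', '-5:253/8', '-4:254/8', '-3:254/8', '-2:254/8', '-1:254/7', '0:254/7', '1:254/6', '2:254/6', '3:253/6', '4:249/25', '5:232/32', '6:213/45', '7:197/62', '8:189/73', '9:190/78', '10:194/76', '11:194/72', '12:191/89']
```

View pics/rect.png

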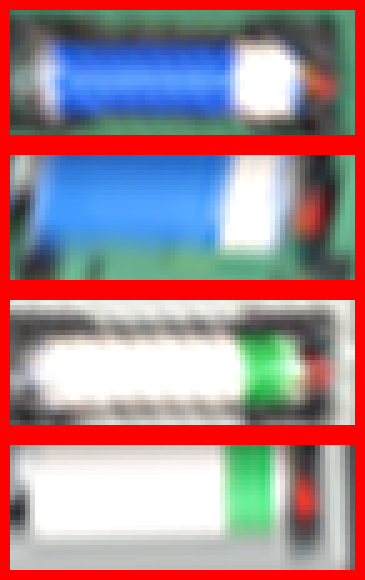

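The rectified strips put the cells about 2 mm toward −x and 1.3 mm toward +y of the corner fit, so I correct by that. I start with a test roll and look for a clear spot to park the blue cell.

>>> apply_moves([
  [0,0,-0.4,0.11],
  [0,0,-0.4,0.11],
  [0,0,0,0.11],
  [0,0,0,0.11],
  [0,0,0,0.11],
], claw=0.55)

```text
clock: 0.52
eef_pos: [0.2028, -0.4568, 0.2443]
tool_rot: [0.997, -0.082, -0.0, -0.0]
ft_force: [0.4, 0.1, 0.6]
grip_width: 0.0388
grasp_force: 0.0
```

```bash
cat >> h.py <<'E'
def plan(x,y,z,head=None):
    o=bot.get_obs(); q=o['tool_rot']; p=np.array(o['eef_pos'])
    from scipy.spatial.transform import Rotation as Ro
    R=Ro.from_quat(q).as_matrix(); h=np.degrees(np.arctan2(R[1,0],R[0,0]))
    print('t',o['clock'],'pos',p.round(4),'head',round(h,2),'tilt',R[2].round(3),'q',np.round(o['joint_pos'],2),'w',round(o['grip_width'],4),'F',np.round(o['ft_force'],1))
    hh=np.radians(h if head is None else head); d=np.array([x,y,z])-p
    t=np.array([np.cos(hh)*d[0]+np.sin(hh)*d[1], np.sin(hh)*d[0]-np.cos(hh)*d[1], -d[2]])
    print('roll deg',None if head is None else h-head,'units(20mm) at that heading',(t/.02).round(3), 'roll units', None if head is None else round((h-head)/60,3))
E
python3 - <<'E'
from h import *
T=dict(np.load('top0.npz'))
px=np.array([(305,362),(345,390),(375,430),(370,370),(345,372),(340,400),(390,360),(290,412),(325,425)])*.64
print(unproj(T,px,0)[:,:2].round(3).tolist())
plan(.497,-.2775,.12,-34.9)
E
```

```text
[[0.437, -0.278], [0.387, -0.352], [0.317, -0.407], [0.424, -0.396], [0.42, -0.351], [0.37, -0.343], [0.442, -0.432], [0.347, -0.253], [0.325, -0.317]]
t 0.5167 pos [ 0.2028 -0.4568  0.2443] head -9.39 tilt [-0.    -0.001 -1.   ] q [-1.15  0.23  0.04  1.37 -0.    2.15] w 0.0388 F [0.4 0.1 0.6]
roll deg 25.512109472808334 units(20mm) at that heading [  6.938 -15.769   6.213] roll units 0.425
```

>>> apply_moves([
  [0,0,0,-0.103],
  [0,0,0,-0.103],
  [0,0,0,-0.103],
  [0,0,0,-0.103],
  [0,0,0,-0.103],
])

```text
clock: 0.93
eef_pos: [0.2027, -0.4566, 0.2441]
tool_rot: [0.981, 0.192, -0.0, -0.001]
ft_force: [0.2, -0.6, 0.0]
grip_width: 0.0384
grasp_force: 0.0
```

>>> apply_moves([
  [0,0,0,-0.103],
  [0,0,0,-0.103],
  [0,0,0,-0.103],
  [0,0,0,-0.103],
  [0,0,0,-0.103],
])

```text
clock: 1.35
eef_pos: [0.2027, -0.4567, 0.2441]
tool_rot: [0.895, 0.447, 0.0, -0.001]
ft_force: [-0.3, 0.3, 0.5]
grip_width: 0.0385
grasp_force: 0.0
```

>>> apply_moves([
  [0,0,0,-0.103],
  [0,0,0,-0.103],
  [0,0,0,-0.103],
  [0,0,0,-0.103],
  [0,0,0,-0.103],
])

```text
clock: 1.77
eef_pos: [0.2027, -0.4566, 0.2441]
tool_rot: [0.743, 0.669, 0.0, -0.001]
ft_force: [-0.1, 0.9, 0.6]
grip_width: 0.0386
grasp_force: 0.0
```

>>> apply_moves([
  [0,0,0,-0.103],
  [0,0,0,-0.103],
  [0,0,0,-0.103],
  [0,0,0,-0.103],
  [0,0,0,-0.103],
])

```text
clock: 2.18
eef_pos: [0.2027, -0.4567, 0.2441]
tool_rot: [0.538, 0.843, 0.0, -0.001]
ft_force: [0.4, -0.4, 0.2]
grip_width: 0.038
grasp_force: 0.0
```

>>> apply_moves([
  [0,0,0,-0.103],
  [0,0,0,-0.103],
  [0,0,0,-0.103],
  [0,0,0,-0.103],
  [0,0,0,-0.103],
])

```text
clock: 2.6
eef_pos: [0.2027, -0.4566, 0.244]
tool_rot: [0.294, 0.956, 0.0, -0.0]
ft_force: [-0.3, -1.1, -0.0]
grip_width: 0.0384
grasp_force: 0.0
```

```bash
python3 -c "
from h import *
plan(.497,-.2775,.12,145.1)"
```

```text
t 2.6 pos [ 0.2027 -0.4566  0.244 ] head 145.75 tilt [ 0.001  0.001 -1.   ] q [-1.15  0.23  0.04  1.37  0.   -0.56] w 0.0384 F [-0.3 -1.1 -0. ]
roll deg 0.6454888783938486 units(20mm) at that heading [-6.942 15.764  6.202] roll units 0.011
```

>>> apply_moves([
  [-0.35,0.79,0,0.011],
  [-0.35,0.79,0,0],
  [-0.35,0.79,0,0],
  [-0.35,0.79,0,0],
  [-0.35,0.79,0,0],
])

```text
clock: 3.02
eef_pos: [0.2773, -0.4118, 0.2441]
tool_rot: [0.303, 0.953, 0.0, -0.0]
ft_force: [0.5, 0.1, -0.7]
grip_width: 0.0384
grasp_force: 0.0
```

>>> apply_moves([
  [-0.35,0.79,0,0],
  [-0.35,0.79,0,0],
  [-0.35,0.79,0,0],
  [-0.35,0.79,0,0],
  [-0.35,0.79,0,0],
])

```text
clock: 3.43
eef_pos: [0.3515, -0.3673, 0.2441]
tool_rot: [0.303, 0.953, 0.0, -0.001]
ft_force: [0.2, 0.3, 0.1]
grip_width: 0.0386
grasp_force: 0.0
```

>>> apply_moves([
  [-0.35,0.79,0,0],
  [-0.35,0.79,0,0],
  [-0.35,0.79,0,0],
  [-0.35,0.79,0,0],
  [-0.35,0.79,0,0],
])

```text
clock: 3.85
eef_pos: [0.4257, -0.323, 0.244]
tool_rot: [0.303, 0.953, 0.0, -0.001]
ft_force: [0.5, 0.3, 0.3]
grip_width: 0.0382
grasp_force: 0.0
```

>>> apply_moves([
  [-0.35,0.79,0,0],
  [-0.35,0.79,0,0],
  [-0.35,0.79,0,0],
  [-0.35,0.79,0,0],
  [-0.3,0.75,0,0],
])

```text
clock: 4.27
eef_pos: [0.4986, -0.2788, 0.2439]
tool_rot: [0.302, 0.953, 0.0, -0.001]
ft_force: [0.6, 0.2, 0.3]
grip_width: 0.0385
grasp_force: 0.0
```

>>> apply_moves([
  [0,0,0.7,0],
  [0,0,0.7,0],
  [0,0,0.7,0],
  [0,0,0.7,0],
  [0,0,0.7,0],
])

```text
clock: 4.68
eef_pos: [0.4978, -0.2792, 0.1733]
tool_rot: [0.302, 0.953, 0.0, -0.001]
ft_force: [-0.2, -0.6, 0.2]
grip_width: 0.0387
grasp_force: 0.0
```

>>> apply_moves([
  [0,0,0.7,0],
  [0,0,0.7,0],
  [0,0,0.7,0],
  [0,0,0.6,0],
  [0,0,0,0],
])

```text
clock: 5.1
eef_pos: [0.496, -0.2783, 0.1172]
tool_rot: [0.303, 0.953, 0.001, -0.003]
ft_force: [-0.3, -0.2, -0.3]
grip_width: 0.0387
grasp_force: 0.0
```

```bash
python3 -c "
from h import *
plan(.497,-.2775,.038,145.1)
c=cam('scene'); np.savez('s1.npz',**c)
cv2.imwrite('pics/s1.png',cv2.resize(c['image'][100:240,150:310],None,fx=4,fy=4,interpolation=cv2.INTER_CUBIC))"
```

```text
t 5.1 pos [ 0.496  -0.2783  0.1172] head 144.78 tilt [ 0.007 -0.001 -1.   ] q [-0.51  0.45  0.01  1.14 -0.    0.1 ] w 0.0387 F [-0.3 -0.2 -0.3]
roll deg -0.3239744899065613 units(20mm) at that heading [-0.02   0.062  3.961] roll units -0.005
```

View pics/s1.png

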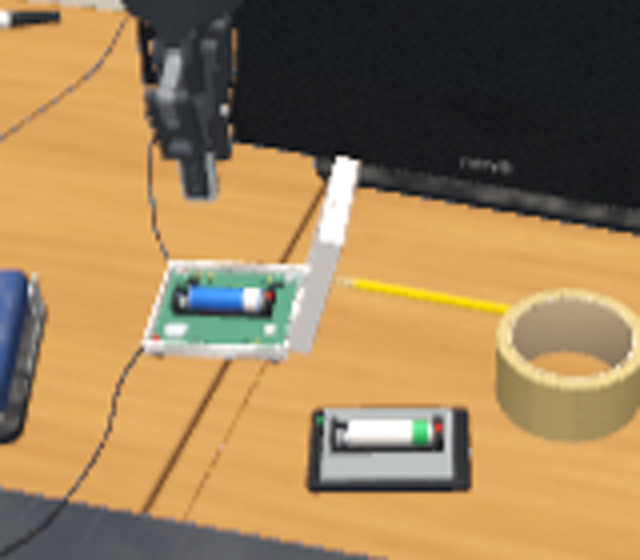

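The gripper hangs straight above the sensor, with its fingertips at crop (200,195) over the blue cell at (222,298). I descend and grip.

>>> apply_moves([
  [0,0.06,0.6,-0.005],
  [0,0,0.6,0],
  [0,0,0.6,0],
  [0,0,0.6,0],
  [0,0,0.5,0],
])

```text
clock: 5.57
eef_pos: [0.4992, -0.2787, 0.0627]
tool_rot: [0.3, 0.954, -0.0, 0.0]
ft_force: [0.5, -0.1, -0.1]
grip_width: 0.0384
grasp_force: 0.0
```

>>> apply_moves([
  [0,0,0.5,0],
  [0,0,0.4,0],
  [0,0,0.2,0],
  [0,0,0,0],
  [0,0,0,0],
])

```text
clock: 5.98
eef_pos: [0.4989, -0.2786, 0.0407]
tool_rot: [0.3, 0.954, 0.0, 0.0]
ft_force: [0.3, -0.4, -0.2]
grip_width: 0.0383
grasp_force: 0.0
```

>>> apply_moves([
  [0,0,0,0],
  [0,0,0,0],
  [0,0,0,0],
  [0,0,0,0],
  [0,0,0,0],
], claw=1)

```text
clock: 6.4
eef_pos: [0.499, -0.2786, 0.0409]
tool_rot: [0.3, 0.954, -0.0, 0.0]
ft_force: [0.2, 0.4, -1.0]
grip_width: -0.0002
grasp_force: 0.0
```

```bash
python3 -c "
from h import *
plan(.497,-.2775,.037,145.1)"
```

```text
t 6.4 pos [ 0.499  -0.2786  0.0409] head 145.08 tilt [-0.001  0.    -1.   ] q [-0.51  0.52 -0.09  0.96  0.    0.1 ] w -0.0002 F [ 0.2  0.4 -1. ]
roll deg -0.024270128600193175 units(20mm) at that heading [ 0.113 -0.01   0.196] roll units -0.0
```

The gripper shut to zero and missed. I'll look.

```bash
python3 -c "
from h import *
c=cam('scene'); d=cam('top'); np.savez('s2.npz',**c); np.savez('t2.npz',**d)
a=cv2.resize(c['image'][110:200,165:255],(540,540),interpolation=cv2.INTER_CUBIC)
b=cv2.resize(d['image'][170:240,160:200+13],None,fx=4.8,fy=540/70,interpolation=cv2.INTER_CUBIC)
cv2.imwrite('pics/s2.png',np.hstack([a,b])); print(a.shape,b.shape)
o=bot.get_obs();p=o['eef_pos'];print(proj(c,p-np.array([0,0,.022])),proj(d,p-np.array([0,0,.022])))"
```

```text
(540, 540, 3) (540, 254, 3)
[[207.46457483 174.08518054]] [[194.73022878 209.50383526]]
```

View pics/s2.png

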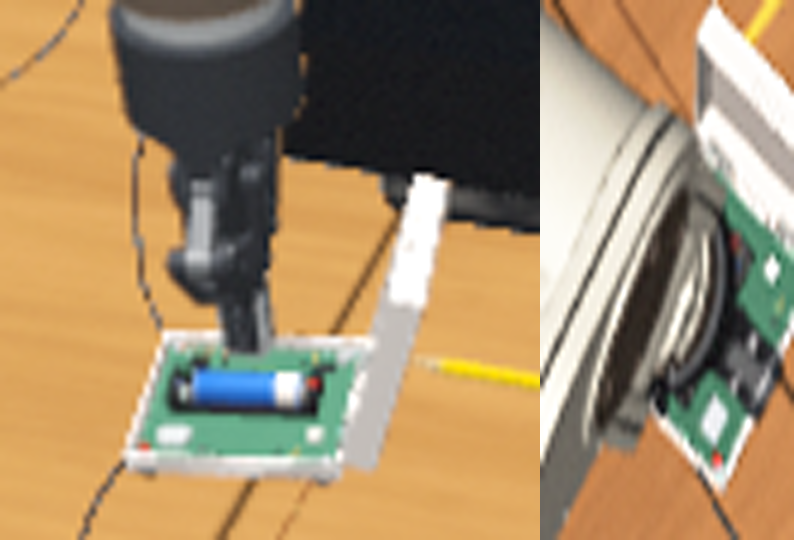

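```bash
python3 -c "
from h import *
print(bot.tip_reach)
c=dict(np.load('s2.npz'))
for z in (.10,.11,.12): print('s1 z',z,(proj(c,[.496,-.2783,z])-[150,100])*4)
for z in (.019,.03,.035,.04): print('s2 z',z,(proj(c,[.499,-.2786,z])-[165,110])*6)
for d in (.01,.02,.03): print('s2 behind',d,(proj(c,np.array([.499,-.2786,.019])+d*np.array([.5725,.82,0]))-[165,110])*6)
for z in (.0135,.0275): print('cell',(proj(c,[.497,-.2776,z])-[165,110])*6)
"
```

```text
0.022
s1 z 0.1 [[212.6174707  201.05836064]]
s1 z 0.11 [[210.87191268 188.37170257]]
s1 z 0.12 [[209.10025571 175.4931768 ]]
s2 z 0.019 [[255.04642827 384.08550778]]
s2 z 0.03 [[252.5323046  365.46769104]]
s2 z 0.035 [[251.37664437 356.9086735 ]]
s2 z 0.04 [[250.21281854 348.28853207]]
s2 behind 0.01 [[259.13132115 370.28559154]]
s2 behind 0.02 [[263.15479679 356.69409769]]
s2 behind 0.03 [[267.11821846 343.30637875]]
cell [[251.42943703 393.51314987]]
cell [[248.19912201 369.95227703]]
```

Scene check: the closed tips are at crop (247,350), over the cell. That fits a tip height of about 0.039 rather than 0.019, so they closed above the cell. I open and descend about 20 mm more in small steps, watching the force.

>>> apply_moves([
  [0,0,0,0],
  [0,0,0,0],
  [0,0,0,0],
  [0,0,0,0],
  [0,0,0,0],
], claw=0.55)

```text
clock: 6.92
eef_pos: [0.4988, -0.2785, 0.0406]
tool_rot: [0.3, 0.954, -0.0, -0.0]
ft_force: [1.0, 0.2, 0.3]
grip_width: 0.0385
grasp_force: 0.0
```

>>> apply_moves([
  [0.05,0,0.1,0],
  [0.05,0,0.1,0],
  [0,0,0.1,0],
  [0,0,0.1,0],
  [0,0,0.1,0],
])

```text
clock: 7.33
eef_pos: [0.4971, -0.2773, 0.0303]
tool_rot: [0.3, 0.954, 0.0, -0.0]
ft_force: [0.2, -0.5, 0.4]
grip_width: 0.0385
grasp_force: 0.0
```

>>> apply_moves([
  [0,0,0.1,0],
  [0,0,0.1,0],
  [0,0,0.1,0],
  [0,0,0,0],
  [0,0,0,0],
])

```text
clock: 7.75
eef_pos: [0.497, -0.2773, 0.0244]
tool_rot: [0.3, 0.954, 0.0, -0.0]
ft_force: [-1.3, -0.8, 0.2]
grip_width: 0.0384
grasp_force: 0.0
```

```bash
python3 -c "
from h import *
plan(.497,-.2775,.02,145.1)
c=cam('scene'); np.savez('s3.npz',**c)
cv2.imwrite('pics/s3.png',cv2.resize(c['image'][110:200,165:255],(540,540),interpolation=cv2.INTER_CUBIC))"
```

```text
t 7.75 pos [ 0.497  -0.2773  0.0244] head 145.08 tilt [ 0. -0. -1.] q [-0.51  0.54 -0.11  0.92  0.    0.1 ] w 0.0384 F [-1.3 -0.8  0.2]
roll deg -0.023007233239752622 units(20mm) at that heading [-0.004 -0.009  0.22 ] roll units -0.0
```

View pics/s3.png

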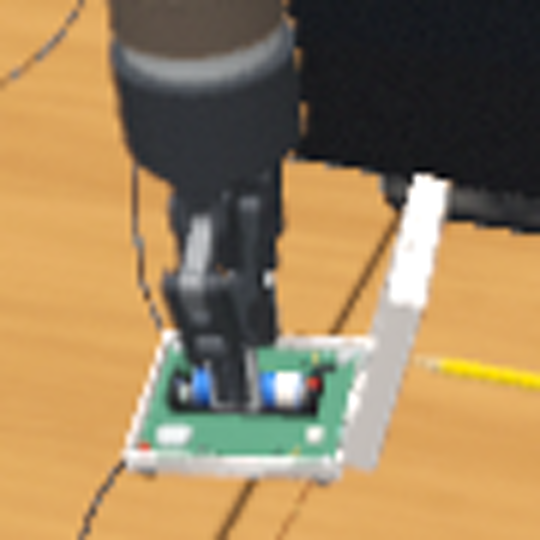

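The fingers now straddle the blue cell, with the near fingertip at crop (235,405) and the cell from (175,385) to (312,385). No contact force yet, so I lower a little more and close.

>>> apply_moves([
  [-0.05,0,0.1,0],
  [0,0,0.1,0],
  [0,0,0.07,0],
  [0,0,0,0],
  [0,0,0,0],
])

```text
clock: 8.22
eef_pos: [0.4978, -0.2779, 0.019]
tool_rot: [0.3, 0.954, 0.0, -0.0]
ft_force: [0.1, 0.3, 0.5]
grip_width: 0.038
grasp_force: 0.0
```

>>> apply_moves([
  [0,0,0,0],
  [0,0,0,0],
  [0,0,0,0],
  [0,0,0,0],
  [0,0,0,0],
], claw=1)

```text
clock: 8.63
eef_pos: [0.498, -0.2779, 0.0195]
tool_rot: [0.3, 0.954, -0.0, 0.0]
ft_force: [-0.2, 0.8, 3.2]
grip_width: 0.0121
grasp_force: 58.8
```

>>> apply_moves([
  [0,0,0,0],
  [0,0,0,0],
  [0,0,0,0],
  [0,0,0,0],
  [0,0,0,0],
])

```text
clock: 9.05
eef_pos: [0.4981, -0.278, 0.0195]
tool_rot: [0.3, 0.954, -0.0, 0.0]
ft_force: [-1.9, 0.8, 5.4]
grip_width: 0.0123
grasp_force: 59.1
```

The width is only 12.1 mm with an upward force, so I'm pinching above the axis. I reopen, go 7 mm lower and regrip.

>>> apply_moves([
  [0,0,0,0],
  [0,0,0,0],
  [0,0,0,0],
  [0,0,0,0],
  [0,0,0,0],
], claw=0.6)

```text
clock: 9.47
eef_pos: [0.4979, -0.2779, 0.0189]
tool_rot: [0.3, 0.954, 0.0, -0.0]
ft_force: [-0.5, 0.3, -0.2]
grip_width: 0.0343
grasp_force: 0.0
```

>>> apply_moves([
  [0,0,0.1,0],
  [0,0,0.1,0],
  [0,0,0.1,0],
  [0,0,0.05,0],
  [0,0,0,0],
])

```text
clock: 9.88
eef_pos: [0.4977, -0.2778, 0.0117]
tool_rot: [0.3, 0.954, 0.0, -0.0]
ft_force: [0.4, -0.0, -0.0]
grip_width: 0.034
grasp_force: 0.0
```

>>> apply_moves([
  [0,0,0,0],
  [0,0,0,0],
  [0,0,0,0],
  [0,0,0,0],
  [0,0,0,0],
], claw=1)

```text
clock: 10.3
eef_pos: [0.498, -0.2779, 0.0124]
tool_rot: [0.3, 0.954, 0.0, 0.0]
ft_force: [-0.0, 0.2, 1.1]
grip_width: 0.0126
grasp_force: 60.4
```

>>> apply_moves([
  [0,0,0,0],
  [0,0,0,0],
  [0,0,0,0],
  [0,0,0,0],
  [0,0,0,0],
])

```text
clock: 10.72
eef_pos: [0.498, -0.278, 0.0124]
tool_rot: [0.3, 0.954, -0.0, 0.0]
ft_force: [-1.2, 0.7, 2.8]
grip_width: 0.0128
grasp_force: 60.7
```

```bash
python3 -c "
from h import *
plan(.42,-.39,.06,145.1)"
```

```text
t 10.7167 pos [ 0.498  -0.278   0.0124] head 145.08 tilt [-0. -0. -1.] q [-0.51  0.56 -0.12  0.89 -0.    0.1 ] w 0.0128 F [-1.2  0.7  2.8]
roll deg -0.02330148868978199 units(20mm) at that heading [-0.007 -6.826 -2.381] roll units -0.0
```

>>> apply_moves([
  [0,0,-0.2,0],
  [0,0,-0.2,0],
  [0,0,-0.3,0],
  [0,0,-0.4,0],
  [0,0,-0.5,0],
])

```text
clock: 11.13
eef_pos: [0.4975, -0.2776, 0.0447]
tool_rot: [0.3, 0.954, 0.0, -0.001]
ft_force: [0.1, 0.4, -0.1]
grip_width: 0.0128
grasp_force: 60.2
```

>>> apply_moves([
  [0,0,-0.5,0],
  [0,0,-0.5,0],
  [0,0,-0.4,0],
  [0,0,0,0],
  [0,0,0,0],
])

```text
clock: 11.55
eef_pos: [0.4985, -0.2782, 0.0732]
tool_rot: [0.3, 0.954, -0.0, 0.001]
ft_force: [-0.4, 1.2, 0.4]
grip_width: 0.0128
grasp_force: 60.2
```

```bash
python3 -c "
from h import *
plan(.425,-.36,.06,145.1)
c=cam('scene'); np.savez('s4.npz',**c)
cv2.imwrite('pics/s4.png',cv2.resize(c['image'][100:200,165:265],(600,600),interpolation=cv2.INTER_CUBIC))"
```

```text
t 11.55 pos [ 0.4985 -0.2782  0.0732] head 145.08 tilt [-0.002  0.    -1.   ] q [-0.51  0.49 -0.06  1.02 -0.    0.1 ] w 0.0128 F [-0.4  1.2  0.4]
roll deg -0.02101382019489506 units(20mm) at that heading [ 0.675 -5.455  0.659] roll units -0.0
```

View pics/s4.png

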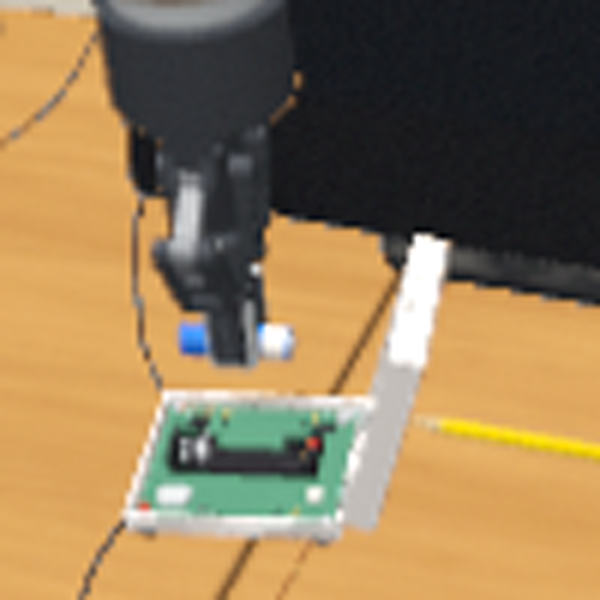

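The blue cell is level and centred in the jaws at crop (237,340), and the bay below is empty. That fixes the bay centre at TCP (0.498,-0.278), with the cell axis about 8 mm above the TCP reading. I park it on clear desk.

>>> apply_moves([
  [0.07,-0.55,0,0],
  [0.07,-0.55,0,0],
  [0.07,-0.55,0,0],
  [0.07,-0.55,0,0],
  [0.07,-0.55,0,0],
])

```text
clock: 12.02
eef_pos: [0.4594, -0.3201, 0.0719]
tool_rot: [0.301, 0.954, 0.0, -0.0]
ft_force: [-0.9, -0.2, 0.2]
grip_width: 0.0124
grasp_force: 60.2
```

>>> apply_moves([
  [0.07,-0.55,0,0],
  [0.07,-0.55,0,0],
  [0.07,-0.55,0,0],
  [0.07,-0.55,0,0],
  [0.05,-0.5,0,0],
])

```text
clock: 12.43
eef_pos: [0.4235, -0.3605, 0.0722]
tool_rot: [0.3, 0.954, -0.0, -0.0]
ft_force: [0.8, -0.4, -0.6]
grip_width: 0.0128
grasp_force: 60.2
```

>>> apply_moves([
  [0,0,0.6,0],
  [0,0,0.6,0],
  [0,0,0.6,0],
  [0,0,0.6,0],
  [0,0,0.5,0],
])

```text
clock: 12.85
eef_pos: [0.4239, -0.3598, 0.0134]
tool_rot: [0.3, 0.954, 0.0, -0.0]
ft_force: [0.2, 0.0, -0.7]
grip_width: 0.0125
grasp_force: 60.2
```

>>> apply_moves([
  [0,0,0.3,0],
  [0,0,0.2,0],
  [0,0,0.1,0],
  [0,0,0.05,0],
  [0,0,0,0],
])

```text
clock: 13.27
eef_pos: [0.4247, -0.3597, 0.0014]
tool_rot: [0.3, 0.954, -0.0, 0.0]
ft_force: [0.0, 0.2, -0.5]
grip_width: 0.0129
grasp_force: 60.2
```

```bash
python3 -c "
from h import *
plan(.425,-.36,-.0005,145.1)"
```

```text
t 13.2667 pos [ 0.4247 -0.3597  0.0014] head 145.08 tilt [-0.001 -0.    -1.   ] q [-0.7   0.55 -0.17  0.85  0.   -0.09] w 0.0129 F [ 0.   0.2 -0.5]
roll deg -0.017900061846376047 units(20mm) at that heading [-0.021 -0.002  0.097] roll units -0.0
```

>>> apply_moves([
  [0,0,0.05,0],
  [0,0,0.03,0],
  [0,0,0.03,0],
  [0,0,0,0],
  [0,0,0,0],
])

```text
clock: 13.68
eef_pos: [0.4248, -0.3597, -0.0005]
tool_rot: [0.3, 0.954, -0.0, 0.0]
ft_force: [-0.4, 0.2, 2.7]
grip_width: 0.0126
grasp_force: 60.7
```

>>> apply_moves([
  [0,0,0,0],
  [0,0,0,0],
  [0,0,0,0],
  [0,0,-0.5,0],
  [0,0,-0.8,0],
], claw=0.6)

```text
clock: 14.1
eef_pos: [0.423, -0.3583, 0.0239]
tool_rot: [0.3, 0.954, 0.001, -0.002]
ft_force: [0.2, 0.6, 0.4]
grip_width: 0.0341
grasp_force: 0.0
```

>>> apply_moves([
  [0,0,-0.8,0],
  [0,0,-0.8,0],
  [0,0,-0.6,0],
  [0,0,0,-0.097],
  [0,0,0,0],
])

```text
clock: 14.52
eef_pos: [0.4252, -0.3602, 0.0708]
tool_rot: [0.25, 0.968, -0.001, 0.001]
ft_force: [-0.1, 0.1, -0.2]
grip_width: 0.034
grasp_force: 0.0
```

```bash
python3 -c "
from h import *
plan(.5311,-.4503,.0154,150.9)
T=cam('scene'); im=T['image']; np.savez('s5.npz',**T)
# check blue cell parked
h=cv2.cvtColor(im,cv2.COLOR_BGR2HSV); m=(h[...,0]>100)&(h[...,0]<125)&(h[...,1]>150)&(h[...,2]>180)
ys,xs=np.nonzero(m); print(len(xs)); w=unproj(T,np.c_[xs,ys],.009)[:,:2]; k=(abs(w-[.425,-.36])<.06).all(1); w=w[k]; c=w.mean(0); u,s,v=np.linalg.svd(w-c); print(len(w),c,np.degrees(np.arctan2(v[0,1],v[0,0])))"
```

```text
t 14.5167 pos [ 0.4252 -0.3602  0.0708] head 150.99 tilt [-0.003 -0.001 -1.   ] q [-0.7   0.47 -0.1   1.    0.   -0.2 ] w 0.034 F [-0.1  0.1 -0.2]
roll deg 0.09331880266128678 units(20mm) at that heading [-6.816 -1.362  2.772] roll units 0.002
51
51 [ 0.41630702 -0.3585445 ] -42.63153368413421
```

>>> apply_moves([
  [-0.57,-0.11,0,0],
  [-0.57,-0.11,0,0],
  [-0.57,-0.11,0,0],
  [-0.57,-0.11,0,0],
  [-0.57,-0.11,0,0],
])

```text
clock: 14.98
eef_pos: [0.4688, -0.3968, 0.0684]
tool_rot: [0.252, 0.968, 0.0, -0.001]
ft_force: [0.3, -0.3, -0.4]
grip_width: 0.0343
grasp_force: 0.0
```

>>> apply_moves([
  [-0.57,-0.11,0,0],
  [-0.57,-0.12,0,0],
  [-0.57,-0.12,0,0],
  [-0.57,-0.12,0,0],
  [-0.57,-0.12,0,0],
])

```text
clock: 15.4
eef_pos: [0.5128, -0.4348, 0.0682]
tool_rot: [0.252, 0.968, 0.0, -0.001]
ft_force: [-0.1, -0.3, 0.1]
grip_width: 0.0344
grasp_force: 0.0
```

>>> apply_moves([
  [-0.57,-0.12,0,0],
  [-0.54,-0.11,0,0],
  [0,0,0,0],
  [0,0,0,0],
  [0,0,0,0],
])

```text
clock: 15.82
eef_pos: [0.5293, -0.449, 0.0683]
tool_rot: [0.252, 0.968, 0.0, -0.001]
ft_force: [-0.2, -0.6, 0.2]
grip_width: 0.0338
grasp_force: 0.0
```

```bash
python3 -c "
from h import *
plan(.5311,-.4503,.0154,150.9)
c=cam('scene'); np.savez('s6.npz',**c)
im=c['image']; h=cv2.cvtColor(im,cv2.COLOR_BGR2HSV).astype(int)
# green band & red plus
for n,m in (('green',(h[...,0]>50)&(h[...,0]<75)&(h[...,1]>130)&(h[...,2]>120)),):
  ys,xs=np.nonzero(m); k=(abs(xs-250)<30)&(abs(ys-210)<20); print(n,k.sum(),xs[k].mean(),ys[k].mean())
print(proj(c,[.532+.015*.874,-.4508-.015*.486,.027]))
"
```

```text
t 15.8167 pos [ 0.5293 -0.449   0.0683] head 150.85 tilt [ 0.002  0.    -1.   ] q [-0.7   0.72  0.36  1.2  -0.   -0.19] w 0.0338 F [-0.2 -0.6  0.2]
roll deg -0.05264701448885489 units(20mm) at that heading [-0.109 -0.012  2.645] roll units -0.001
green 17 252.0 207.52941176470588
[[254.39269338 205.67523859]]
```

>>> apply_moves([
  [-0.1,0,0.5,0],
  [-0.1,0,0.6,0],
  [0,0,0.6,0],
  [0,0,0.5,0],
  [0,0,0.2,0],
])

```text
clock: 16.28
eef_pos: [0.532, -0.4502, 0.0174]
tool_rot: [0.251, 0.968, 0.001, -0.002]
ft_force: [0.2, -0.1, 0.0]
grip_width: 0.0341
grasp_force: 0.0
```

>>> apply_moves([
  [0,0,0.1,0],
  [0,0,0.08,0],
  [0,0,0.06,0],
  [0,0,0,0],
  [0,0,0,0],
])

```text
clock: 16.7
eef_pos: [0.5339, -0.452, 0.0168]
tool_rot: [0.251, 0.968, -0.0, 0.001]
ft_force: [0.2, 0.8, 0.1]
grip_width: 0.0339
grasp_force: 0.0
```

>>> apply_moves([
  [0,0,0,0],
  [0,0,0,0],
  [0,0,0,0],
  [0,0,0,0],
  [0,0,0,0],
], claw=1)

```text
clock: 17.12
eef_pos: [0.5336, -0.452, 0.0172]
tool_rot: [0.251, 0.968, -0.0, 0.0]
ft_force: [-1.7, 0.5, 6.0]
grip_width: 0.0127
grasp_force: 62.6
```

>>> apply_moves([
  [0,0,0,0],
  [0,0,0,0],
  [0,0,0,0],
  [0,0,0,0],
  [0,0,0,0],
])

```text
clock: 17.53
eef_pos: [0.5336, -0.452, 0.0172]
tool_rot: [0.251, 0.968, -0.0, 0.0]
ft_force: [-1.8, 0.8, 5.4]
grip_width: 0.0127
grasp_force: 62.5
```

```bash
python3 -c "
from h import *
plan(.5311,-.4503,.0154,150.9)"
```

```text
t 17.5333 pos [ 0.5336 -0.452   0.0172] head 150.88 tilt [-0.001 -0.001 -1.   ] q [-0.7   0.78  0.31  1.11 -0.   -0.19] w 0.0127 F [-1.8  0.8  5.4]
roll deg -0.017665642799073566 units(20mm) at that heading [0.152 0.015 0.09 ] roll units -0.0
```

>>> apply_moves([
  [0,0,-0.2,0],
  [0,0,-0.2,0],
  [0,0,-0.3,0],
  [0,0,-0.4,0],
  [0,0,-0.5,0],
])

```text
clock: 17.95
eef_pos: [0.5331, -0.451, 0.0483]
tool_rot: [0.251, 0.968, 0.0, -0.001]
ft_force: [0.1, -0.2, 0.3]
grip_width: 0.0126
grasp_force: 60.6
```

>>> apply_moves([
  [0,0,-0.5,0],
  [0,0,-0.5,0],
  [0,0,-0.4,0],
  [0,0,0,0],
  [0,0,0,0],
])

```text
clock: 18.37
eef_pos: [0.5341, -0.452, 0.0774]
tool_rot: [0.251, 0.968, -0.0, 0.001]
ft_force: [-0.1, -1.0, -0.4]
grip_width: 0.0128
grasp_force: 60.6
```

```bash
cat > axis.py <<'E'
from h import *
def cellpos(c,off=(0,0,0),z=None,show=True):
    """profile along held cell axis at TCP + z offset, in scene view"""
    o=bot.get_obs(); p=np.array(o['eef_pos'])
    from scipy.spatial.transform import Rotation as Ro
    R=Ro.from_quat(o['tool_rot']).as_matrix(); a=-R[:,0]; b=-R[:,1] # a: toward + ; 
    side=b if b[1]<0 else -b
    for h in (0,3,-3):
        X=np.arange(-36,37,2.); P=p+np.array([0,0,(off[2]+h)/1e3])+np.outer(X/1e3,a)+side*.004
        uv=proj(c,P).astype(np.float32); v=cv2.remap(c['image'],uv[:,0][:,None],uv[:,1][:,None],cv2.INTER_LINEAR)[:,0]
        hs=cv2.cvtColor(v[None],cv2.COLOR_BGR2HSV)[0]
        print('h',h,' '.join(f'{int(x)}:{q[0]}/{q[1]}/{q[2]}' for x,q in zip(X,hs)))
E
python3 -c "
from axis import *
plan(.498,-.278,.08,145.1)
c=cam('scene'); np.savez('s7.npz',**c); cellpos(c,(0,0,6))
"
```

```text
t 18.3667 pos [ 0.5341 -0.452   0.0774] head 150.9 tilt [-0.002 -0.    -1.   ] q [-0.7   0.73  0.38  1.23 -0.   -0.19] w 0.0128 F [-0.1 -1.  -0.4]
roll deg 5.798427660007945 units(20mm) at that heading [ 6.458  6.105 -0.131] roll units 0.097
h 0 -36:17/146/225 -34:17/145/225 -32:17/144/225 -30:16/99/230 -28:15/42/237 -26:13/13/244 -24:14/11/245 -22:14/11/246 -20:12/10/245 -18:14/11/247 -16:14/11/247 -14:13/10/237 -12:12/6/207 -10:105/3/154 -8:114/14/94 -6:110/24/63 -4:109/36/57 -2:113/32/64 0:113/32/64 2:111/32/56 4:107/28/64 6:105/14/112 8:110/5/147 10:70/88/173 12:70/146/189 14:70/167/195 16:70/169/198 18:70/140/201 20:18/20/225 22:15/84/212 24:16/133/217 26:17/147/220 28:17/148/220 30:17/147/220 32:17/148/220 34:17/148/220 36:17/148/220
h 3 -36:17/144/226 -34:17/143/226 -32:17/142/226 -30:17/97/236 -28:15/36/249 -26:12/5/255 -24:15/4/255 -22:15/4/255 -20:10/3/255 -18:10/3/255 -16:10/3/255 -14:18/5/247 -12:15/5/216 -10:120/2/159 -8:114/13/97 -6:111/27/66 -4:107/32/56 -2:107/28/63 0:109/31/65 2:107/32/56 4:107/30/60 6:113/10/107 8:113/7/146 10:70/85/188 12:70/131/213 14:70/146/222 16:70/147/224 18:70/120/229 20:42/5/245 22:15/68/216 24:16/129/217 26:17/147/219 28:17/148/219 30:17/149/219 32:17/149/219 34:17/150/219 36:17/151/219
h -3 -36:17/146/223 -34:17/145/223 -32:17/146/224 -30:16/108/220 -28:15/53/216 -26:12/20/214 -24:13/17/215 -22:13/17/214 -20:13/17/215 -18:13/17/215 -16:13/17/216 -14:13/15/210 -12:13/9/189 -10:90/2/148 -8:114/14/94 -6:107/28/63 -4:109/34/60 -2:110/34/68 0:113/31/66 2:110/27/57 4:110/24/65 6:102/12/110 8:105/7/149 10:70/82/156 12:69/147/160 14:69/175/162 16:70/178/162 18:68/138/168 20:19/44/198 22:16/116/214 24:16/140/220 26:17/147/221 28:17/148/221 30:17/149/221 32:17/148/221 34:17/150/221 36:17/148/222
```

```bash
python3 -c "
import axis
from axis import *
c=dict(np.load('s4.npz')); h=np.radians(145.08/2)
class B:
    def get_obs(s): return dict(eef_pos=[.4985,-.2782,.0732],tool_rot=[np.cos(h),np.sin(h),0,0])
axis.bot=B(); cellpos(c,(0,0,7.85))
" | head -1
```

```text
h 0 -36:17/144/227 -34:17/144/227 -32:17/143/226 -30:17/127/218 -28:11/70/193 -26:112/110/204 -24:108/172/223 -22:107/193/226 -20:107/190/227 -18:107/191/227 -16:107/143/204 -14:109/87/156 -12:110/68/86 -10:111/41/62 -8:107/30/59 -6:107/29/62 -4:107/30/60 -2:110/27/56 0:107/31/57 2:105/19/82 4:98/7/139 6:90/7/139 8:108/25/175 10:112/21/216 12:13/9/250 14:15/10/254 16:15/8/255 18:111/7/245 20:110/44/238 22:113/23/200 24:14/55/191 26:16/121/209 28:17/144/223 30:17/143/224 32:17/143/224 34:17/143/223 36:17/144/223
```

>>> apply_moves([
  [0,0,0,0.097],
  [0.8,0,0,0],
  [0.8,0,0,0],
  [0.8,0,0,0],
  [0.8,0,0,0],
])

```text
clock: 18.83
eef_pos: [0.4799, -0.4141, 0.075]
tool_rot: [0.3, 0.954, 0.0, -0.001]
ft_force: [0.2, -0.1, 0.4]
grip_width: 0.0123
grasp_force: 60.6
```

>>> apply_moves([
  [0.8,0,0,0],
  [0.8,0,0,0],
  [0.8,0,0,0],
  [0,0,0,0],
  [0,0,0,0],
])

```text
clock: 19.25
eef_pos: [0.4411, -0.387, 0.0757]
tool_rot: [0.3, 0.954, 0.0, -0.001]
ft_force: [-0.0, -0.1, -0.1]
grip_width: 0.0124
grasp_force: 60.6
```

```bash
python3 -c "
from axis import *
plan(.505,-.2829,.04,145.1)"
```

```text
t 19.25 pos [ 0.4411 -0.387   0.0757] head 145.07 tilt [ 0.001  0.    -1.   ] q [-0.72  0.52 -0.    1.05  0.   -0.11] w 0.0124 F [-0.  -0.1 -0.1]
roll deg -0.030594035203478143 units(20mm) at that heading [0.359 6.098 1.787] roll units -0.001
```

>>> apply_moves([
  [0.09,0.6,0,0],
  [0.09,0.6,0,0],
  [0.09,0.6,0,0],
  [0.09,0.6,0,0],
  [0,0.6,0,0],
])

```text
clock: 19.67
eef_pos: [0.4711, -0.3325, 0.076]
tool_rot: [0.3, 0.954, 0.0, -0.0]
ft_force: [-0.5, 0.2, 0.2]
grip_width: 0.0124
grasp_force: 60.6
```

>>> apply_moves([
  [0,0.6,0,0],
  [0,0.6,0,0],
  [0,0.6,0,0],
  [0,0.6,0,0],
  [0,0.6,0,0],
])

```text
clock: 20.08
eef_pos: [0.5053, -0.284, 0.0762]
tool_rot: [0.3, 0.954, -0.0, 0.0]
ft_force: [-0.0, -0.7, -0.0]
grip_width: 0.0124
grasp_force: 60.6
```

>>> apply_moves([
  [0,0.1,0.6,0],
  [0,0,0.6,0],
  [0,0,0.5,0],
  [0,0,0,0],
  [0,0,0,0],
])

```text
clock: 20.5
eef_pos: [0.5052, -0.2829, 0.0415]
tool_rot: [0.3, 0.954, 0.0, -0.001]
ft_force: [0.7, -0.3, 0.4]
grip_width: 0.0124
grasp_force: 60.6
```

```bash
python3 -c "
from axis import *
plan(.505,-.2829,.027,145.1)"
```

```text
t 20.5 pos [ 0.5052 -0.2829  0.0415] head 145.07 tilt [ 0.002 -0.    -1.   ] q [-0.51  0.54 -0.06  0.97 -0.    0.1 ] w 0.0124 F [ 0.7 -0.3  0.4]
roll deg -0.02874469973406235 units(20mm) at that heading [ 0.009 -0.005  0.726] roll units -0.0
```

>>> apply_moves([
  [0,0,0.2,0],
  [0,0,0.2,0],
  [0,0,0.2,0],
  [0,0,0.1,0],
  [0,0,0,0],
])

```text
clock: 20.92
eef_pos: [0.5053, -0.2833, 0.0277]
tool_rot: [0.3, 0.954, 0.0, -0.0]
ft_force: [0.0, -0.4, 0.4]
grip_width: 0.0124
grasp_force: 60.6
```

>>> apply_moves([
  [0,0,0.05,0],
  [0,0,0.05,0],
  [0,0,0.05,0],
  [0,0,0,0],
  [0,0,0,0],
])

```text
clock: 21.33
eef_pos: [0.5058, -0.2834, 0.0253]
tool_rot: [0.3, 0.954, -0.0, 0.0]
ft_force: [0.3, -0.4, -0.0]
grip_width: 0.0123
grasp_force: 60.6
```

>>> apply_moves([
  [0,0,0.05,0],
  [0,0,0.05,0],
  [0,0,0,0],
  [0,0,0,0],
  [0,0,0,0],
])

```text
clock: 21.75
eef_pos: [0.5058, -0.2834, 0.0249]
tool_rot: [0.3, 0.954, -0.0, 0.0]
ft_force: [-2.4, 2.9, 8.9]
grip_width: 0.0126
grasp_force: 61.8
```

>>> apply_moves([
  [0,0,0.05,0],
  [0,0,0,0],
  [0,0,0,0],
  [0,0,0,0],
  [0,0,0,0],
])

```text
clock: 22.17
eef_pos: [0.5058, -0.2834, 0.0247]
tool_rot: [0.3, 0.954, -0.0, 0.001]
ft_force: [-5.5, 3.1, 14.2]
grip_width: 0.0125
grasp_force: 62.4
```

Contact is at the predicted height. I keep pressing gently so the cell pivots in the jaws.

>>> apply_moves([
  [0,0,0.05,0],
  [0,0,0,0],
  [0,0,0,0],
  [0,0,0,0],
  [0,0,0,0],
])

```text
clock: 22.58
eef_pos: [0.5058, -0.2834, 0.0246]
tool_rot: [0.3, 0.954, -0.0, 0.001]
ft_force: [-7.0, 3.9, 18.6]
grip_width: 0.0128
grasp_force: 63.0
```

>>> apply_moves([
  [0,0,0.05,0],
  [0,0,0,0],
  [0,0,0,0],
  [0,0,0,0],
  [0,0,0,0],
])

```text
clock: 23.0
eef_pos: [0.5058, -0.2834, 0.0245]
tool_rot: [0.3, 0.954, -0.0, 0.001]
ft_force: [-8.8, 5.1, 24.6]
grip_width: 0.0128
grasp_force: 63.7
```

>>> apply_moves([
  [0,0,0,0],
  [0,0,0,0],
  [0,0,0,0],
  [0,0,0,0],
  [0,0,0,0],
], claw=0.87)

```text
clock: 23.42
eef_pos: [0.5058, -0.2834, 0.0245]
tool_rot: [0.3, 0.954, -0.0, 0.001]
ft_force: [-7.1, 4.1, 24.4]
grip_width: 0.0128
grasp_force: 63.7
```

Grip force stays saturated. Instead I ease the jaws to 17 mm so the minus end drops into the bay while the + end rests on the wall, then regrip the tilted cell.

>>> apply_moves([
  [0,0,0,0],
  [0,0,0,0],
  [0,0,0,0],
  [0,0,0,0],
  [0,0,0,0],
], claw=0.79)

```text
clock: 23.83
eef_pos: [0.5054, -0.2833, 0.0196]
tool_rot: [0.3, 0.954, 0.0, -0.0]
ft_force: [-0.8, -0.8, -0.8]
grip_width: 0.0181
grasp_force: 0.0
```

```bash
python3 -c "
from axis import *
plan(.498,-.278,.02,145.1)
c=cam('scene'); np.savez('s8.npz',**c); print(bot.get_obs()['grip_width'])
R=c; p=np.array([.4968+.0008,-.2771-.0006])
a=np.array([.82,-.5725]); s=np.array([-.5725,-.82])
# map: sensor vertical plane through y=-7 (near side of the cell): x -34..36, z 8..40
for z in range(38,10,-3):
  X=np.arange(-32,37,2); P=np.array([[*(p+a*x/1e3+s*.006),z/1e3] for x in X]); uv=proj(c,P).astype(np.float32)
  v=cv2.remap(c['image'],uv[:,0][:,None],uv[:,1][:,None],cv2.INTER_LINEAR)
  h=cv2.cvtColor(v,cv2.COLOR_BGR2HSV)[:,0]
  ch=''.join('W' if q[1]<40 and q[2]>170 else 'G' if 60<q[0]<75 and q[1]>120 and q[2]>150 else 'g' if 60<q[0]<95 and q[1]>70 else 'R' if (q[0]<10 or q[0]>170) and q[1]>120 else 'o' if q[0]<25 and q[1]>90 else '#' if q[2]<90 else '.' for q in h.astype(int)); print(z,ch)
"
```

```text
t 23.8333 pos [ 0.5054 -0.2833  0.0196] head 145.08 tilt [ 0.001 -0.    -1.   ] q [-0.51  0.56 -0.09  0.92  0.    0.1 ] w 0.0181 F [-0.8 -0.8 -0.8]
roll deg -0.02360500593749748 units(20mm) at that heading [ 0.455  0.003 -0.02 ] roll units -0.0
0.01772838738058804
38 gggg###.ggggg..########..gGGg.W....
35 gggg##....WWWW.########..gGGg.W..#.
32 ggggg#.WWWWWWW..#######..gGGg.W...g
29 #gg#..WWWWWWWW..######...gGGGg....g
26 .....WWWWWWWWW..######...ggggg..#.g
23 ....WWWWWWWWWW.#######....gg.####gg
20 ....WWWWWWWWWW.#######....######ggg
17 ....W..WWW.....#######...#######ggg
14 .###.....................######gggg
11 ###############...###...#######gggg
```

The side map shows the white cell tilted as planned, minus end down in the bay and green end up on the wall. Regrip, then push toward the spring plate.

>>> apply_moves([
  [0,0,0,0],
  [0,0,0,0],
  [0,0,0,0],
  [0,0,0,0],
  [0,0,0,0],
], claw=1)

```text
clock: 24.3
eef_pos: [0.5057, -0.2834, 0.0201]
tool_rot: [0.3, 0.954, 0.0, -0.0]
ft_force: [0.4, -0.4, -0.4]
grip_width: 0.013
grasp_force: 60.3
```

>>> apply_moves([
  [0,0,0,0],
  [0,0,-0.04,0],
  [0.06,0,0,0],
  [0.06,0,0,0],
  [0.06,0,0,0],
])

```text
clock: 24.72
eef_pos: [0.5031, -0.2816, 0.0212]
tool_rot: [0.3, 0.954, -0.0, 0.001]
ft_force: [1.7, -1.6, -0.4]
grip_width: 0.0129
grasp_force: 60.2
```

>>> apply_moves([
  [0.06,0,0,0],
  [0.06,0,0,0],
  [0.06,0,0,0],
  [0,0,0,0],
  [0,0,0,0],
])

```text
clock: 25.13
eef_pos: [0.5005, -0.2797, 0.0213]
tool_rot: [0.3, 0.954, -0.0, 0.001]
ft_force: [1.9, -2.3, -0.6]
grip_width: 0.0127
grasp_force: 60.2
```

```bash
cat > smap.py <<'E'
from axis import *
def smap(c,p,hd,zs,side=.006):
  hd=np.radians(hd-180); p=np.array(p); a=np.array([np.cos(hd),np.sin(hd)]); s=np.array([a[1],-a[0]])
  for z in zs:
    X=np.arange(-36,39,2); P=np.array([[*(p+a*x/1e3+s*side),z/1e3] for x in X]); uv=proj(c,P).astype(np.float32)
    v=cv2.remap(c['image'],uv[:,0][:,None],uv[:,1][:,None],cv2.INTER_LINEAR)
    h=cv2.cvtColor(v,cv2.COLOR_BGR2HSV)[:,0]
    print(f'{z:3d}',''.join('W' if q[1]<40 and q[2]>170 else 'B' if 100<q[0]<125 and q[1]>120 else 'G' if 60<q[0]<75 and q[1]>120 and q[2]>150 else 'g' if 60<q[0]<95 and q[1]>70 else 'R' if (q[0]<10 or q[0]>170) and q[1]>120 else 'o' if q[0]<25 and q[1]>90 else '#' if q[2]<90 else '.' for q in h.astype(int)))
SP=[.4976,-.2777]
E
python3 -c "
from smap import *
plan(.498,-.278,.02,145.1)
o=bot.get_obs()['ft_force']; print('Fa',o[0]*.82-o[1]*.5725)
smap(cam('scene'),SP,145.1,range(40,10,-3))"
```

```text
t 25.1333 pos [ 0.5005 -0.2797  0.0213] head 145.08 tilt [-0.002  0.    -1.   ] q [-0.51  0.55 -0.11  0.91 -0.    0.1 ] w 0.0127 F [ 1.9 -2.3 -0.6]
roll deg -0.022608066567897822 units(20mm) at that heading [0.151 0.    0.067] roll units -0.0
Fa 2.886953039420788
 40 .ggggggggggg..########...GGGWW..g..ggg
 37 gggggg###..WW.########...GGgWW..gg.###
 34 ggggg..WWWWWWW.#######...GGg.W..g###gg
 31 ggggg.WWWWWWWW.#######...GGg.....Ro.gg
 28 g##..WWWWWWWW..#######...ggg..#oRRR.gg
 25 ##...WWWWWWWW..#######...gggg##oRRo.gg
 22 #....WWWWWWWW..######....#####.####ggg
 19 #....WWWWWW...#######...##########gggg
 16 #..#........###.........#########ggggg
 13 ####..###########################ggggg
```

Spring force is 2.9 N, so the minus end is on the plate. I compress 4 mm more and then press down.

>>> apply_moves([
  [0.05,0,0,0],
  [0.05,0,0,0],
  [0.05,0,0,0],
  [0.05,0,0,0],
  [0,0,0,0],
])

```text
clock: 25.6
eef_pos: [0.4973, -0.2775, 0.0214]
tool_rot: [0.3, 0.954, -0.0, 0.001]
ft_force: [4.9, -3.4, -1.6]
grip_width: 0.0128
grasp_force: 60.2
```

>>> apply_moves([
  [0,0,0.05,0],
  [0,0,0.05,0],
  [0,0,0.05,0],
  [0,0,0,0],
  [0,0,0,0],
])

```text
clock: 26.02
eef_pos: [0.4983, -0.2781, 0.0197]
tool_rot: [0.3, 0.954, -0.001, 0.002]
ft_force: [4.0, -2.4, 4.8]
grip_width: 0.013
grasp_force: 60.9
```

```bash
python3 -c "
from smap import *
plan(.498,-.278,.02,145.1)
o=bot.get_obs()['ft_force']; print('Fa',o[0]*.82-o[1]*.5725)
smap(cam('scene'),SP,145.1,range(40,10,-3))"
```

```text
t 26.0167 pos [ 0.4983 -0.2781  0.0197] head 145.07 tilt [-0.005  0.    -1.   ] q [-0.51  0.55 -0.12  0.9  -0.    0.1 ] w 0.013 F [ 4.  -2.4  4.8]
roll deg -0.02977441585494489 units(20mm) at that heading [ 0.015 -0.005 -0.016] roll units -0.0
Fa 4.677464809573899
 40 .gggg..###g..#######...gGGgWW.ggg..ggg
 37 gggggg###gg..#######...gGGgWW..gg..###
 34 gggg...WWWWW..######...gGGgWW..gg###gg
 31 ggg..WWWWWWW..######...gGGgW.....Ro.gg
 28 g##.WWWWWWWW..######...ggGg...#oRRR.gg
 25 ###.WWWWWWWW.#######....ggg.###oRRoggg
 22 #..WWWWWWWWW.#######....#g####o####ggg
 19 #..WWWWWWWW..#######...###########gggg
 16 ##.....................##########ggggg
 13 ###.....######....##.############ggggg
```

>>> apply_moves([
  [0.06,0,0,0],
  [0.04,0,0.05,0],
  [0,0,0.05,0],
  [0,0,0,0],
  [0,0,0,0],
])

```text
clock: 26.48
eef_pos: [0.498, -0.2778, 0.0193]
tool_rot: [0.3, 0.954, -0.001, 0.004]
ft_force: [3.1, -3.4, 10.2]
grip_width: 0.0126
grasp_force: 61.7
```

>>> apply_moves([
  [0,0,0.05,0],
  [0,0,0.05,0],
  [0,0,0,0],
  [0,0,0,0],
  [0,0,0,0],
])

```text
clock: 26.9
eef_pos: [0.4984, -0.2781, 0.0185]
tool_rot: [0.3, 0.954, -0.001, 0.005]
ft_force: [2.3, -3.1, 16.9]
grip_width: 0.0125
grasp_force: 62.8
```

>>> apply_moves([
  [0.03,0,0.05,0],
  [0,0,0.05,0],
  [0,0,0,0],
  [0,0,0,0],
  [0,0,0,0],
])

```text
clock: 27.32
eef_pos: [0.499, -0.2785, 0.0173]
tool_rot: [0.3, 0.954, -0.002, 0.006]
ft_force: [3.7, -3.1, 19.5]
grip_width: 0.0131
grasp_force: 63.8
```

>>> apply_moves([
  [0.03,0,0.05,0],
  [0,0,0,0],
  [0,0,0,0],
  [0,0,0,0],
  [0,0,0,0],
])

```text
clock: 27.73
eef_pos: [0.4992, -0.2786, 0.0168]
tool_rot: [0.3, 0.954, -0.002, 0.007]
ft_force: [4.1, -4.3, 20.0]
grip_width: 0.0127
grasp_force: 64.2
```

```bash
python3 -c "
from smap import *
plan(.498,-.278,.02,145.1)
o=bot.get_obs()['ft_force']; print('Fa',o[0]*.82-o[1]*.5725,bot.get_obs()['ft_torque'])
smap(cam('scene'),SP,145.1,range(40,10,-3))"
```

```text
t 27.7333 pos [ 0.4992 -0.2786  0.0168] head 145.06 tilt [-0.014  0.001 -1.   ] q [-0.51  0.54 -0.13  0.88 -0.    0.1 ] w 0.0127 F [ 4.1 -4.3 20. ]
roll deg -0.03895053283824268 units(20mm) at that heading [ 0.068 -0.008 -0.162] roll units -0.001
Fa 5.850536764606979 [-0.65849542 -0.48072699  0.05890191]
 40 .gggg..##############...gGGgW.ggg..ggg
 37 gggggg###.g..########...GGGgWW.ggg.###
 34 gggg....WWWW..#######..gGGg.WW.gg###gg
 31 ggg..WWWWWWWW.#######..gGGg.WW...Ro.gg
 28 g##.WWWWWWWWW.#######..gGGG.W..oRRR.gg
 25 ##.WWWWWWWWW..#######...gGG...#oRRoggg
 22 #..WWWWWWWWW..#######...ggg....###gggg
 19 #..WWWWWWWWW..#######....g########gggg
 16 ##...WW.......######....#########ggggg
 13 ###.......###..........##########ggggg
```

It is rotating now: the force holds near 20 N while z falls. I continue.

>>> apply_moves([
  [0.04,0,0.05,0],
  [0,0,0.05,0],
  [0,0,0,0],
  [0,0,0,0],
  [0,0,0,0],
])

```text
clock: 28.2
eef_pos: [0.4997, -0.279, 0.0155]
tool_rot: [0.3, 0.954, -0.002, 0.008]
ft_force: [4.3, -5.2, 21.5]
grip_width: 0.013
grasp_force: 65.2
```

>>> apply_moves([
  [0.02,0,0.05,0],
  [0,0,0.05,0],
  [0,0,0,0],
  [0,0,0,0],
  [0,0,0,0],
])

```text
clock: 28.62
eef_pos: [0.5002, -0.2793, 0.0142]
tool_rot: [0.3, 0.954, -0.003, 0.009]
ft_force: [6.0, -5.8, 22.5]
grip_width: 0.0125
grasp_force: 67.8
```

```bash
python3 -c "
from smap import *
plan(.498,-.278,.02,145.1)
o=bot.get_obs()['ft_force']; print('Fa',o[0]*.82-o[1]*.5725,bot.get_obs()['ft_torque'])
smap(cam('scene'),SP,145.1,range(40,10,-3))"
```

```text
t 28.6167 pos [ 0.5002 -0.2793  0.0142] head 145.05 tilt [-0.019  0.001 -1.   ] q [-0.51  0.55 -0.14  0.87 -0.    0.1 ] w 0.0125 F [ 6.  -5.8 22.5]
roll deg -0.046030279389583484 units(20mm) at that heading [ 0.128 -0.01  -0.291] roll units -0.001
Fa 8.229776027931686 [-1.02963575 -0.82203951  0.04144984]
 40 .gggg..##############...##ggggggg..ggg
 37 gggggg####gg.########....gGg...gg..###
 34 ggggg....WWWW.#######...gGGg.W.gg###gg
 31 gggg.WWWWWWWW.#######...gGGgWW...Ro.gg
 28 g##..WWWWWWWW.#######...gGGgWW.oRRR.gg
 25 ##.WWWWWWWWWW.#######...gGG.W.#oRRo.gg
 22 ##.WWWWWWWWWW.#######...gGGg...####ggg
 19 ##..WWWWWWWWW.#######...gggg..####gggg
 16 ##...WWW......#######....########ggggg
 13 ###...........#######...#########ggggg
```

Nearly level, with the + end below the wall top. I unload the press, release so the spring seats it, lift and look.

>>> apply_moves([
  [0,0,-0.1,0],
  [0,0,-0.1,0],
  [0,0,0,0],
  [0,0,0,0],
  [0,0,0,0],
])

```text
clock: 29.08
eef_pos: [0.4974, -0.2773, 0.0145]
tool_rot: [0.3, 0.954, -0.001, 0.005]
ft_force: [7.4, -4.4, 8.5]
grip_width: 0.0127
grasp_force: 64.5
```

>>> apply_moves([
  [0,0,0,0],
  [0,0,0,0],
  [0,0,0,0],
  [0,0,0,0],
  [0,0,0,0],
], claw=0.7)

```text
clock: 29.5
eef_pos: [0.4916, -0.2736, 0.01]
tool_rot: [0.3, 0.954, 0.0, -0.002]
ft_force: [0.7, -0.1, 0.6]
grip_width: 0.026
grasp_force: 0.0
```

>>> apply_moves([
  [0,0,-0.4,0],
  [0,0,-0.6,0],
  [0,0,-0.6,0],
  [0,0,-0.4,0],
  [0,0,0,0],
])

```text
clock: 29.92
eef_pos: [0.4942, -0.2752, 0.0532]
tool_rot: [0.3, 0.954, -0.0, 0.002]
ft_force: [-0.4, -0.6, 0.6]
grip_width: 0.0256
grasp_force: 0.0
```

```bash
python3 -c "
from smap import *
plan(.498,-.278,.05,145.1)
c=cam('scene'); np.savez('s9.npz',**c)
smap(c,SP,145.1,range(43,10,-3))
print('original blue'); smap(dict(np.load('scene0.npz')),SP,145.1,range(43,10,-3))"
```

```text
t 29.9167 pos [ 0.4942 -0.2752  0.0532] head 145.08 tilt [-0.004  0.    -1.   ] q [-0.51  0.5  -0.1   0.97  0.    0.1 ] w 0.0256 F [-0.4 -0.6  0.6]
roll deg -0.022364177912663763 units(20mm) at that heading [-0.237 -0.008  0.16 ] roll units -0.0
 43 W.WWW.............ggggggggggggggg..ggg
 40 .gggggg...gg....ggggggggggggggggg..ggg
 37 gggggg###gggggggg.......ggGGG...gg.###
 34 ggggg..WWWWWWWWWWWWWWWWWgGGGgWW.g###gg
 31 gggggWWWWWWWWWWWWWWWWWWWgGGGgWW..Ro.gg
 28 g#...WWWWWWWWWWWWWWWWWW.gGGG.W..RRR.gg
 25 ...WWWWWWWWWWWWWWWWWWWW.GGGGg...RRo.gg
 22 ...WWWWWWWWWWWWWWWWWWWW.GGGGg..####ggg
 19 #...WWWWWWWWWWWWWWWW....ggggg..###gggg
 16 ##.....................##########ggggg
 13 #####.....#######################ggggg
original blue
 43 W.WWW...........ggggggggggggggggg..ggg
 40 .gggg.g...ggg..gggggggggggggggggg..ggg
 37 gggggg###ggggggggggggggggggggggggg.###
 34 gggggg.BB.ggggggggggggggg......gg###gg
 31 ggggg.BBBBBBBBBBBBBBBBBB.WWWWW...Ro.gg
 28 g####.BBBBBBBBBBBBBBBBBB.WWWWWW.RRR.gg
 25 .....BBBBBBBBBBBBBBBBBB..WWWWWW.oR#ggg
 22 #....BBBBBBBBBBBBBBBBBBBWWWWWW..##gggg
 19 #.W..BBBBBBBBBBBBBBBBBB.WWWWW..###gggg
 16 #....BBBBBBBBBBBBBBBBBB..WWW..###ggggg
 13 ####.BBBBBBBBBBBBBBBBBB......####ggggg
```

The white cell is in the bay but about 3 mm high: its top reads 34–37 against 31–34 for the original. I press it down with closed fingertips.

>>> apply_moves([
  [-0.2,0,0,0],
  [-0.2,0,0,0],
  [0,0,0,0],
  [0,0,0,0],
  [0,0,0,0],
], claw=1)

```text
clock: 30.38
eef_pos: [0.4992, -0.2789, 0.0504]
tool_rot: [0.3, 0.954, 0.0, -0.001]
ft_force: [0.1, 0.2, 0.3]
grip_width: -0.0001
grasp_force: 0.0
```

>>> apply_moves([
  [0,0,0.3,0],
  [0,0,0.2,0],
  [0,0,0.2,0],
  [0,0,0.1,0],
  [0,0,0,0],
])

```text
clock: 30.8
eef_pos: [0.4988, -0.2787, 0.034]
tool_rot: [0.3, 0.954, 0.0, -0.001]
ft_force: [-0.9, -0.1, 0.2]
grip_width: 0.0002
grasp_force: 0.0
```

>>> apply_moves([
  [0,0,0.05,0],
  [0,0,0.05,0],
  [0,0,0.05,0],
  [0,0,0,0],
  [0,0,0,0],
])

```text
clock: 31.22
eef_pos: [0.4995, -0.2791, 0.0321]
tool_rot: [0.3, 0.954, -0.0, 0.0]
ft_force: [-0.9, 0.2, -0.5]
grip_width: 0.0
grasp_force: 0.0
```

>>> apply_moves([
  [0,0,0.05,0],
  [0,0,0.05,0],
  [0,0,0.05,0],
  [0,0,0,0],
  [0,0,0,0],
])

```text
clock: 31.63
eef_pos: [0.4995, -0.279, 0.029]
tool_rot: [0.3, 0.954, 0.0, 0.0]
ft_force: [0.2, -0.6, 0.4]
grip_width: -0.0001
grasp_force: 0.0
```

>>> apply_moves([
  [0,0,0.05,0],
  [0,0,0.05,0],
  [0,0,0,0],
  [0,0,0,0],
  [0,0,0,0],
])

```text
clock: 32.05
eef_pos: [0.4999, -0.2793, 0.0272]
tool_rot: [0.3, 0.954, -0.0, 0.0]
ft_force: [0.8, -1.5, 1.9]
grip_width: -0.0
grasp_force: 0.8
```

>>> apply_moves([
  [0,0,0.05,0],
  [0,0,0.05,0],
  [0,0,0,0],
  [0,0,0,0],
  [0,0,0,0],
])

```text
clock: 32.47
eef_pos: [0.4995, -0.279, 0.025]
tool_rot: [0.3, 0.954, 0.0, 0.0]
ft_force: [1.1, -1.5, 1.7]
grip_width: 0.0003
grasp_force: 0.9
```

>>> apply_moves([
  [0,0,0.05,0],
  [0,0,0.05,0],
  [0,0,0,0],
  [0,0,0,0],
  [0,0,0,0],
])

```text
clock: 32.88
eef_pos: [0.4995, -0.2791, 0.0248]
tool_rot: [0.3, 0.954, -0.0, 0.0]
ft_force: [-2.6, 1.2, 12.4]
grip_width: -0.0002
grasp_force: 6.3
```

>>> apply_moves([
  [0,0,0.05,0],
  [0,0,0.05,0],
  [0,0,0,0],
  [0,0,0,0],
  [0,0,0,0],
])

```text
clock: 33.3
eef_pos: [0.4996, -0.2791, 0.0248]
tool_rot: [0.3, 0.954, -0.0, 0.001]
ft_force: [-6.3, 2.8, 23.9]
grip_width: -0.0003
grasp_force: 12.0
```

It bottoms out firmly at 24.8 mm. I lift and check against the original pose.

>>> apply_moves([
  [0,0,-0.2,0],
  [0,0,-0.4,0],
  [0,0,-0.6,0],
  [0,0,-0.6,0],
  [0,0,-0.5,0],
])

```text
clock: 33.72
eef_pos: [0.4988, -0.2787, 0.0672]
tool_rot: [0.3, 0.954, 0.0, -0.001]
ft_force: [-0.1, -0.1, 0.3]
grip_width: -0.0002
grasp_force: 0.0
```

```bash
python3 -c "
from smap import *
c=cam('scene'); np.savez('s10.npz',**c)
smap(c,SP,145.1,range(43,10,-3))
plan(.4245,-.3597,.07,145.1)"
```

```text
43 W.WWW.......g...ggggggggggggggggg..ggg
 40 .gggggg...ggg..gggggggggggggggggg..ggg
 37 gggggg###gggggggggggggggggggggggg..###
 34 ggggg....WW.W............ggGGgggg###gg
 31 ggggg.WWWWWWWWWWWWWWWWWWWgGGGg...Ro.gg
 28 g####WWWWWWWWWWWWWWWWWWW.gGGg.W.RRR.gg
 25 .....WWWWWWWWWWWWWWWWWWW.gGGg.W.oR#ggg
 22 #...WWWWWWWWWWWWWWWWWWWWgGGGg...###ggg
 19 #.W..WWWWWWWWWWWWWWWWWWWgGGGg..###gggg
 16 #.....WWWWWWWWWWWWWWWW..ggggg.###ggggg
 13 #####...................gggg.####ggggg
t 33.7667 pos [ 0.5002 -0.2795  0.0693] head 145.08 tilt [-0.002  0.    -1.   ] q [-0.51  0.5  -0.06  1.02 -0.    0.1 ] w -0.0002 F [ 0.4 -0.5  0.6]
roll deg -0.02426229043592798 units(20mm) at that heading [ 0.808 -5.456 -0.034] roll units -0.0
```

The white cell now matches the original cell's seated outline. Next, fetch the blue cell.

>>> apply_moves([
  [0.1,-0.6,0,0],
  [0.1,-0.6,0,0],
  [0.1,-0.6,0,0],
  [0.1,-0.6,0,0],
  [0.1,-0.6,0,0],
], claw=0.6)

```text
clock: 34.18
eef_pos: [0.4551, -0.3234, 0.0662]
tool_rot: [0.301, 0.954, 0.0, -0.001]
ft_force: [0.3, 0.2, -0.4]
grip_width: 0.0341
grasp_force: 0.0
```

>>> apply_moves([
  [0.1,-0.6,0,0],
  [0.1,-0.6,0,0],
  [0.1,-0.6,0,0],
  [0,-0.6,0,0],
  [0,-0.06,0,0],
])

```text
clock: 34.6
eef_pos: [0.4224, -0.3614, 0.0671]
tool_rot: [0.301, 0.954, -0.0, 0.0]
ft_force: [1.1, -0.2, -0.2]
grip_width: 0.0341
grasp_force: 0.0
```

>>> apply_moves([
  [0,0,0.6,0],
  [0,0,0.6,0],
  [0,0,0.6,0],
  [0,0,0.6,0],
  [0,0,0,0],
])

```text
clock: 35.02
eef_pos: [0.4226, -0.3581, 0.0167]
tool_rot: [0.3, 0.954, 0.001, -0.002]
ft_force: [-0.7, -0.1, -0.4]
grip_width: 0.0341
grasp_force: 0.0
```

```bash
python3 -c "
from smap import *
plan(.4248,-.3597,.000,145.1)"
```

```text
t 35.0167 pos [ 0.4226 -0.3581  0.0167] head 145.1 tilt [ 0.004  0.001 -1.   ] q [-0.7   0.53 -0.16  0.89  0.   -0.09] w 0.0341 F [-0.7 -0.1 -0.4]
roll deg -0.0017380310688679401 units(20mm) at that heading [-0.138 -0.002  0.834] roll units -0.0
```

>>> apply_moves([
  [0,0,0.3,0],
  [0,0,0.2,0],
  [0,0,0,0],
  [0,0,0,0],
  [0,0,0,0],
])

```text
clock: 35.43
eef_pos: [0.4243, -0.3597, 0.0095]
tool_rot: [0.3, 0.954, -0.0, 0.0]
ft_force: [-0.3, 0.4, 0.2]
grip_width: 0.0345
grasp_force: 0.0
```

```bash
python3 -c "
from smap import *
plan(.4248,-.3597,.000,145.1)"
```

```text
t 35.4333 pos [ 0.4243 -0.3597  0.0095] head 145.08 tilt [-0.001 -0.    -1.   ] q [-0.7   0.54 -0.17  0.87  0.   -0.09] w 0.0345 F [-0.3  0.4  0.2]
roll deg -0.015086077572334489 units(20mm) at that heading [-0.023  0.014  0.477] roll units -0.0
```

>>> apply_moves([
  [0,0,0.2,0],
  [0,0,0.15,0],
  [0,0,0.07,0],
  [0,0,0,0],
  [0,0,0,0],
])

```text
clock: 35.85
eef_pos: [0.4237, -0.3593, 0.0004]
tool_rot: [0.3, 0.954, 0.0, -0.0]
ft_force: [-0.1, -0.3, -0.3]
grip_width: 0.0343
grasp_force: 0.0
```

>>> apply_moves([
  [0,0,0,0],
  [0,0,0,0],
  [0,0,0,0],
  [0,0,0,0],
  [0,0,0,0],
], claw=1)

```text
clock: 36.27
eef_pos: [0.4241, -0.3596, 0.0009]
tool_rot: [0.3, 0.954, -0.0, 0.0]
ft_force: [-0.1, -0.7, 2.4]
grip_width: 0.0131
grasp_force: 59.9
```

>>> apply_moves([
  [0,0,-0.4,0],
  [0,0,-0.6,0],
  [0,0,-0.7,0],
  [0,0,-0.7,0],
  [0,0,-0.6,0],
])

```text
clock: 36.68
eef_pos: [0.4239, -0.3594, 0.0618]
tool_rot: [0.3, 0.954, -0.0, 0.0]
ft_force: [-0.0, 0.0, -0.1]
grip_width: 0.0126
grasp_force: 59.7
```

>>> apply_moves([
  [0,0,-0.4,-0.097],
  [0,0,0,0],
  [0,0,0,0],
  [0,0,0,0],
  [0,0,0,0],
])

```text
clock: 37.1
eef_pos: [0.4233, -0.3589, 0.0678]
tool_rot: [0.252, 0.968, 0.0, -0.001]
ft_force: [-0.6, -0.2, -0.1]
grip_width: 0.0126
grasp_force: 59.7
```

```bash
python3 -c "
from smap import *
plan(.5336,-.452,.06,150.88)
c=cam('scene'); np.savez('s11.npz',**c); cellpos(c,(0,0,6.3))" | head -3
```

```text
t 37.1 pos [ 0.4233 -0.3589  0.0678] head 150.82 tilt [ 0.002  0.    -1.   ] q [-0.7   0.47 -0.11  1.   -0.   -0.19] w 0.0126 F [-0.6 -0.2 -0.1]
roll deg -0.055706474085383206 units(20mm) at that heading [-7.084 -1.38   0.39 ] roll units -0.001
h 0 -36:17/146/222 -34:17/145/222 -32:17/146/222 -30:17/147/222 -28:14/94/198 -26:116/79/197 -24:108/176/223 -22:107/192/225 -20:107/196/225 -18:107/196/226 -16:107/167/211 -14:113/48/160 -12:109/31/90 -10:109/33/62 -8:109/35/58 -6:109/34/60 -4:107/30/59 -2:105/36/56 0:107/42/55 2:105/20/76 4:105/8/121 6:100/5/145 8:108/20/150 10:109/60/229 12:128/4/240 14:12/10/253 16:12/10/255 18:0/3/247 20:111/19/231 22:110/66/177 24:99/14/182 26:53/10/195 28:49/13/209 30:55/14/221 32:63/11/228 34:65/12/228 36:57/12/229
```

>>> apply_moves([
  [-0.6,-0.12,0,0],
  [-0.6,-0.12,0,0],
  [-0.6,-0.12,0,0],
  [-0.6,-0.12,0,0],
  [-0.6,-0.12,0,0],
])

```text
clock: 37.57
eef_pos: [0.4705, -0.3991, 0.0677]
tool_rot: [0.252, 0.968, 0.0, -0.001]
ft_force: [-0.5, 0.7, 0.7]
grip_width: 0.0126
grasp_force: 59.7
```

>>> apply_moves([
  [-0.6,-0.12,0,0],
  [-0.6,-0.12,0,0],
  [-0.6,-0.12,0,0],
  [-0.6,-0.12,0,0],
  [-0.6,-0.12,0,0],
])

```text
clock: 37.98
eef_pos: [0.517, -0.4387, 0.0674]
tool_rot: [0.252, 0.968, 0.0, -0.001]
ft_force: [1.2, 0.1, -1.2]
grip_width: 0.0127
grasp_force: 59.7
```

>>> apply_moves([
  [-0.6,-0.12,0,0],
  [-0.6,-0.06,0,0],
  [0,0,0.5,0],
  [0,0,0.5,0],
  [0,0,0,0],
])

```text
clock: 38.4
eef_pos: [0.5337, -0.4515, 0.0441]
tool_rot: [0.251, 0.968, 0.002, -0.003]
ft_force: [-1.5, 1.6, -1.5]
grip_width: 0.0125
grasp_force: 59.7
```

```bash
python3 -c "
from smap import *
plan(.5405,-.4558,.029,150.88)"
```

```text
t 38.4 pos [ 0.5337 -0.4515  0.0441] head 150.88 tilt [ 0.007  0.001 -1.   ] q [-0.7   0.76  0.35  1.17 -0.   -0.19] w 0.0125 F [-1.5  1.6 -1.5]
roll deg 0.0020122464732992285 units(20mm) at that heading [-0.402 -0.024  0.756] roll units 0.0
```

>>> apply_moves([
  [-0.15,-0.02,0,0],
  [-0.15,0,0,0],
  [0,0,0.2,0],
  [0,0,0,0],
  [0,0,0,0],
])

```text
clock: 38.82
eef_pos: [0.5412, -0.4567, 0.0447]
tool_rot: [0.251, 0.968, 0.0, -0.0]
ft_force: [-0.1, 0.8, -0.7]
grip_width: 0.0125
grasp_force: 59.7
```

```bash
python3 -c "
from smap import *
plan(.5405,-.4558,.029,150.88)"
```

```text
t 38.8167 pos [ 0.5412 -0.4567  0.0447] head 150.9 tilt [ 0. -0. -1.] q [-0.7   0.77  0.38  1.18 -0.   -0.19] w 0.0125 F [-0.1  0.8 -0.7]
roll deg 0.01674888879878722 units(20mm) at that heading [0.054 0.024 0.783] roll units 0.0
```

>>> apply_moves([
  [0.04,0.02,0.2,0],
  [0,0,0.25,0],
  [0,0,0.2,0],
  [0,0,0.1,0],
  [0,0,0,0],
])

```text
clock: 39.23
eef_pos: [0.5402, -0.4556, 0.0284]
tool_rot: [0.251, 0.968, 0.0, -0.001]
ft_force: [0.0, 0.1, -0.8]
grip_width: 0.0129
grasp_force: 59.7
```

>>> apply_moves([
  [0,0,0.05,0],
  [0,0,0.05,0],
  [0,0,0,0],
  [0,0,0,0],
  [0,0,0,0],
])

```text
clock: 39.65
eef_pos: [0.5409, -0.4562, 0.0278]
tool_rot: [0.251, 0.968, -0.0, 0.0]
ft_force: [-0.1, 0.3, -0.1]
grip_width: 0.0125
grasp_force: 59.7
```

>>> apply_moves([
  [0,0,0.05,0],
  [0,0,0.05,0],
  [0,0,0,0],
  [0,0,0,0],
  [0,0,0,0],
])

```text
clock: 40.07
eef_pos: [0.5409, -0.4562, 0.0276]
tool_rot: [0.251, 0.968, -0.0, 0.001]
ft_force: [-2.7, 2.1, 6.5]
grip_width: 0.0127
grasp_force: 60.7
```

>>> apply_moves([
  [0,0,0.05,0],
  [0,0,0.05,0],
  [0,0,0,0],
  [0,0,0,0],
  [0,0,0,0],
])

```text
clock: 40.48
eef_pos: [0.5409, -0.4562, 0.0274]
tool_rot: [0.251, 0.968, -0.0, 0.001]
ft_force: [-6.0, 4.6, 14.7]
grip_width: 0.0125
grasp_force: 61.5
```

>>> apply_moves([
  [0,0,0,0],
  [0,0,0,0],
  [0,0,0.04,0],
  [0,0,0,0],
  [0,0,0,0],
], claw=0.79)

```text
clock: 40.9
eef_pos: [0.5405, -0.4559, 0.022]
tool_rot: [0.251, 0.968, 0.0, -0.001]
ft_force: [-0.9, 0.6, 0.2]
grip_width: 0.0179
grasp_force: 0.0
```

```bash
python3 -c "
from smap import *
plan(.5326,-.4514,.0226,150.88)
CP=[.5322,-.4509]
smap(cam('scene'),CP,150.9,range(46,13,-3))
print('orig'); smap(dict(np.load('scene0.npz')),CP,150.9,range(46,13,-3))"
```

```text
t 40.9 pos [ 0.5405 -0.4559  0.022 ] head 150.9 tilt [ 0.001  0.    -1.   ] q [-0.7   0.79  0.35  1.13 -0.   -0.19] w 0.0179 F [-0.9  0.6  0.2]
roll deg 0.015421135839631006 units(20mm) at that heading [ 0.455  0.003 -0.03 ] roll units 0.0
 46 WWWWWWWWWWWWWWW.#############.WWWW..oo
 43 WWWWWWWWWWWWWWW.#############WWW.WW..#
 40 ..WWWWWWWWWWW...B###########.WWW.WW..#
 37 .........W...BBBB..########..WWW..W..#
 34 ##..#.....BBBBBBB..#######..WWWWW.W..#
 31 ##.......BBBBBBBB..#######..WWWWW.W..#
 28 #..W.W...BBBBBBBB..#######........W..#
 25 ........#BBBBBBBB..#######.....#..W.##
 22 ........#BBBBBBBB..#######...####.W.##
 19 ..###..###BBBBBB...#######...####.W.##
 16 ##########.BB####...######..#####.W.##
orig
 46 WWWWWWWWWWWWWWWWWWWWWWWWWWWW........oo
 43 WWWWWWWWWWWWWWWWWWWWWWWWWWWWWW..WWW..#
 40 .WWWWWWWWWWWWWWWWWWWWWWWWWWWWW...WW..#
 37 ....WWWWWWWWWWWWWWWWWWWW....W.....WW.#
 34 ###.WWWWWWWWWWWWWWWWWWWWgGGG...R..W..#
 31 ....WWWWWWWWWWWWWWWWWWW.gGGG.WoRRWW..#
 28 ...WWWWWWWWWWWWWWWWWWWW.gGGG.W.RoWWW.#
 25 .WWWWWWWWWWWWWWWWWWWWWWWgGGG.W.o..W..#
 22 ..WWWWWWWWWWWWWWWWWWWWW.GGGG...##.W.##
 19 .....WWWWWWWWWWWWWWWWWW.ggggg.###.W.##
 16 .##.....................gggg.####.W.##
```

Tilted as intended: minus end in the bay, white-band end on the + wall. Regrip and push to the plate.

>>> apply_moves([
  [0,0,0,0],
  [0,0,0,0],
  [0,0,0,0],
  [0,0,0,0],
  [0,0,0,0],
], claw=1)

```text
clock: 41.37
eef_pos: [0.5408, -0.4561, 0.0227]
tool_rot: [0.251, 0.968, 0.0, -0.0]
ft_force: [0.6, 0.1, 0.1]
grip_width: 0.0129
grasp_force: 60.5
```

>>> apply_moves([
  [0,0,-0.04,0],
  [0.07,0,0,0],
  [0.07,0,0,0],
  [0.07,0,0,0],
  [0.07,0,0,0],
])

```text
clock: 41.78
eef_pos: [0.5357, -0.4532, 0.0236]
tool_rot: [0.251, 0.968, 0.0, -0.0]
ft_force: [-0.6, -0.4, 0.4]
grip_width: 0.0127
grasp_force: 60.5
```

>>> apply_moves([
  [0.07,0,0,0],
  [0.07,0,0,0],
  [0.06,0,0,0],
  [0.04,0,0,0],
  [0,0,0,0],
])

```text
clock: 42.2
eef_pos: [0.5323, -0.4514, 0.024]
tool_rot: [0.251, 0.968, -0.0, 0.001]
ft_force: [3.3, -0.6, -1.5]
grip_width: 0.0129
grasp_force: 60.4
```

```bash
python3 -c "
from smap import *
plan(.5326,-.4514,.0226,150.88)
o=bot.get_obs()['ft_force']; print('Fa',o[0]*.874-o[1]*.486)
smap(cam('scene'),[.5322,-.4509],150.9,range(46,13,-3))"
```

```text
t 42.2 pos [ 0.5323 -0.4514  0.024 ] head 150.9 tilt [-0.002 -0.    -1.   ] q [-0.7   0.77  0.31  1.11  0.   -0.2 ] w 0.0129 F [ 3.3 -0.6 -1.5]
roll deg 0.021985933641587962 units(20mm) at that heading [-0.014  0.006  0.069] roll units 0.0
Fa 3.1867788947615283
 46 WWWWWWWWWW.############.WWWWWW......oo
 43 WWWWWWWWWW..###########.WWWWWW..WWW..#
 40 ..WWWW....BB..#######..WWWWWWW...WW..#
 37 ......BBBBBB..#######..WWWWWW.....W..#
 34 ###..BBBBBBB...######..WWWWW...R..W.##
 31 #....BBBBBBB...######...WW....RRRWW..#
 28 .....BBBBBBB...######.........RRo.W..#
 25 .WW.W.BBBBBB...######...######oo..W.##
 22 ....W.BBBBBB..#######...#########.W.##
 19 ......BBBB#....#..###..##########.W.##
 16 ####.################.###########.W.##
```

>>> apply_moves([
  [0.06,0,0,0],
  [0.06,0,0,0],
  [0.06,0,0,0],
  [0.06,0,0,0],
  [0,0,0,0],
])

```text
clock: 42.67
eef_pos: [0.5284, -0.4491, 0.024]
tool_rot: [0.251, 0.968, -0.0, 0.001]
ft_force: [5.5, -3.3, -1.0]
grip_width: 0.0129
grasp_force: 60.3
```

>>> apply_moves([
  [0,0,0.05,0],
  [0,0,0.05,0],
  [0,0,0.05,0],
  [0,0,0.05,0],
  [0,0,0,0],
])

```text
clock: 43.08
eef_pos: [0.5295, -0.45, 0.0221]
tool_rot: [0.251, 0.968, -0.001, 0.003]
ft_force: [4.9, -1.6, 4.6]
grip_width: 0.0128
grasp_force: 61.3
```

>>> apply_moves([
  [0.03,0,0.05,0],
  [0,0,0.05,0],
  [0,0,0.05,0],
  [0,0,0,0],
  [0,0,0,0],
])

```text
clock: 43.5
eef_pos: [0.5296, -0.4502, 0.0217]
tool_rot: [0.251, 0.968, -0.002, 0.004]
ft_force: [3.5, -0.7, 13.8]
grip_width: 0.013
grasp_force: 62.4
```

```bash
python3 -c "
from smap import *
plan(.5326,-.4514,.0226,150.88)
o=bot.get_obs()['ft_force']; print('Fa',o[0]*.874-o[1]*.486)
smap(cam('scene'),[.5322,-.4509],150.9,range(46,13,-3))"
```

```text
t 43.5 pos [ 0.5296 -0.4502  0.0217] head 150.91 tilt [-0.008 -0.001 -1.   ] q [-0.7   0.76  0.29  1.09  0.   -0.2 ] w 0.013 F [ 3.5 -0.7 13.8]
roll deg 0.03064934660503127 units(20mm) at that heading [-0.16   0.019 -0.047] roll units 0.001
Fa 3.4116904895459332
 46 WWWWWWWW.#############.WWWW.W.......oo
 43 WWWWWWWW..############.WWW.WWW..WWW..#
 40 ..WWWWWW..###########.WWWW.WWW...WW..#
 37 ........BBB..#######..WWWW.WW.....W..#
 34 ##..BBBBBBB..#######.WWWWW.....R..W..#
 31 #...BBBBBBB..#######.WWWWW...#RRRWW..#
 28 ..W.BBBBBBB..#######..WW......RRo.W..#
 25 .WW.BBBBBBB..#######.....#####oo..W.##
 22 .WW.BBBBBBB..#######...##########.W.##
 19 ....BBBBBB...#######..###########.W.##
 16 ###..BBBB##..######...###########.W.##
```

>>> apply_moves([
  [0.03,0,0.05,0],
  [0,0,0.05,0],
  [0,0,0,0],
  [0,0,0,0],
  [0,0,0,0],
])

```text
clock: 43.97
eef_pos: [0.5298, -0.4502, 0.0214]
tool_rot: [0.251, 0.968, -0.002, 0.005]
ft_force: [1.5, 0.8, 19.8]
grip_width: 0.013
grasp_force: 63.1
```

>>> apply_moves([
  [0.03,0,0.05,0],
  [0,0,0.05,0],
  [0,0,0,0],
  [0,0,0,0],
  [0,0,0,0],
])

```text
clock: 44.38
eef_pos: [0.5303, -0.4506, 0.0203]
tool_rot: [0.251, 0.968, -0.002, 0.006]
ft_force: [3.6, 0.3, 22.0]
grip_width: 0.0127
grasp_force: 64.0
```

>>> apply_moves([
  [0.03,0,0.05,0],
  [0,0,0.05,0],
  [0,0,0,0],
  [0,0,0,0],
  [0,0,0,0],
])

```text
clock: 44.8
eef_pos: [0.5312, -0.4511, 0.0189]
tool_rot: [0.251, 0.968, -0.003, 0.008]
ft_force: [6.0, -1.2, 20.0]
grip_width: 0.0129
grasp_force: 65.1
```

>>> apply_moves([
  [0.04,0,0.05,0],
  [0,0,0.05,0],
  [0,0,0,0],
  [0,0,0,0],
  [0,0,0,0],
])

```text
clock: 45.22
eef_pos: [0.5317, -0.4514, 0.0179]
tool_rot: [0.251, 0.968, -0.003, 0.009]
ft_force: [6.9, -0.9, 22.5]
grip_width: 0.0132
grasp_force: 66.0
```

```bash
python3 -c "
from smap import *
plan(.5326,-.4514,.0226,150.88)
o=bot.get_obs()['ft_force']; print('Fa',o[0]*.874-o[1]*.486)
smap(cam('scene'),[.5322,-.4509],150.9,range(46,13,-3))"
```

```text
t 45.2167 pos [ 0.5317 -0.4514  0.0179] head 150.95 tilt [-0.019 -0.002 -1.   ] q [-0.7   0.76  0.28  1.07  0.   -0.2 ] w 0.0132 F [ 6.9 -0.9 22.5]
roll deg 0.06544220522809496 units(20mm) at that heading [-0.041  0.024 -0.236] roll units 0.001
Fa 6.493295351366202
 46 WWWWWWWWW.#####..######.W...........oo
 43 WWWWWWWWW.#############.WWWWWW..WWW..#
 40 ..WWWWWWW.############.WWWWWW....WW..#
 37 ...W.....BB###########.WWWWWW.....W..#
 34 ##.W.BBBBBBB..########.WWWW....R..W..#
 31 #...BBBBBBBB..#######.WWWWW...RRRWW..#
 28 ...WBBBBBBBB..#######.WWWWWW..RRo.W..#
 25 ...WBBBBBBBB..#######..WWWW..#oo..W.##
 22 ...WBBBBBBBB..#######.......#####.W.##
 19 ....BBBBBBB...#######...#########.W.##
 16 ###..BBBB##...#######...#########.W.##
```

>>> apply_moves([
  [0.04,0,0.05,0],
  [0,0,0.05,0],
  [0,0,0,0],
  [0,0,0,0],
  [0,0,0,0],
])

```text
clock: 45.68
eef_pos: [0.532, -0.4516, 0.0171]
tool_rot: [0.251, 0.968, -0.004, 0.01]
ft_force: [8.3, -0.4, 25.4]
grip_width: 0.013
grasp_force: 67.0
```

```bash
python3 -c "
from smap import *
plan(.5326,-.4514,.0226,150.88)
smap(cam('scene'),[.5322,-.4509],150.9,range(46,13,-3))"
```

```text
t 45.6833 pos [ 0.532  -0.4516  0.0171] head 150.96 tilt [-0.022 -0.002 -1.   ] q [-0.7   0.76  0.27  1.07  0.   -0.2 ] w 0.013 F [ 8.3 -0.4 25.4]
roll deg 0.07707739279030079 units(20mm) at that heading [-0.022  0.023 -0.277] roll units 0.001
 46 WWWWWWWWW.######..######.WWW........oo
 43 WWWWWWWWW.#############.WWWWWW..WWW..#
 40 ..WWWWWWW..############.WWWWW....WW..#
 37 ...WW....BB############.WWW.......W..#
 34 ##.W.BBBBBBB.#########.WWWW....R..W..#
 31 ##.WBBBBBBBB..#######..WWWWW..RRRWW..#
 28 #..WBBBBBBBB..#######..WWWWWW.RRo.W.##
 25 ...WBBBBBBBB..#######..WWWWW...o..W.##
 22 ....BBBBBBBB..#######........####.W.##
 19 ....BBBBBBBB..#######...#########.W.##
 16 .##..BBBBBB...#######...#########.W.##
```

>>> apply_moves([
  [0.03,0,0.05,0],
  [0,0,0.05,0],
  [0,0,0,0],
  [0,0,0,0],
  [0,0,0,0],
])

```text
clock: 46.15
eef_pos: [0.5325, -0.4519, 0.0155]
tool_rot: [0.251, 0.968, -0.004, 0.012]
ft_force: [10.4, -2.8, 24.0]
grip_width: 0.0127
grasp_force: 68.1
```

>>> apply_moves([
  [-0.05,0,-0.1,0],
  [-0.05,0,-0.15,0],
  [0,0,-0.05,0],
  [0,0,0,0],
  [0,0,0,0],
])

```text
clock: 46.57
eef_pos: [0.5304, -0.4507, 0.0158]
tool_rot: [0.251, 0.968, -0.002, 0.007]
ft_force: [8.6, -3.6, 9.8]
grip_width: 0.0128
grasp_force: 66.1
```

Unloaded. Release, lift and check.

>>> apply_moves([
  [0,0,-0.05,0],
  [0,0,-0.05,0],
  [0,0,0,0],
  [0,0,0,0],
  [0,0,0,0],
], claw=0.7)

```text
clock: 46.98
eef_pos: [0.5239, -0.4466, 0.0114]
tool_rot: [0.251, 0.968, 0.001, -0.002]
ft_force: [0.6, 0.2, -0.0]
grip_width: 0.0259
grasp_force: 0.0
```

>>> apply_moves([
  [0,0,-0.4,0],
  [0,0,-0.6,0],
  [0,0,-0.6,0],
  [0,0,-0.4,0],
  [0,0,0,0],
])

```text
clock: 47.4
eef_pos: [0.527, -0.449, 0.0567]
tool_rot: [0.251, 0.968, -0.001, 0.003]
ft_force: [0.6, -1.0, 0.3]
grip_width: 0.0253
grasp_force: 0.0
```

```bash
python3 -c "
from smap import *
plan(.5345,-.4524,.038,150.88)
smap(cam('scene'),[.5322,-.4509],150.9,range(46,13,-3))"
```

```text
t 47.4 pos [ 0.527  -0.449   0.0567] head 150.9 tilt [-0.006 -0.001 -1.   ] q [-0.71  0.72  0.32  1.16 -0.   -0.2 ] w 0.0253 F [ 0.6 -1.   0.3]
roll deg 0.017142509948115503 units(20mm) at that heading [-0.409  0.033  0.935] roll units 0.0
 46 WWWWWWWWWW..........WWWWWWWW........oo
 43 WWWWWWWWWWWW......WWWWWWWWWWWW..WWW..#
 40 .WWWWWWWWWWW...........WWWWWWW...WW..#
 37 ....W.......BBBBBBBBBB.WWWWWW.....W..#
 34 ###..BBBBBBBBBBBBBBBBB.WWWWWW..R..W..#
 31 .....BBBBBBBBBBBBBBBBB.WWWWWW.oRRWW..#
 28 .W.W.BBBBBBBBBBBBBBBBB.WWWWWW.oRo.W..#
 25 ...W.BBBBBBBBBBBBBBBBB.WWWWW...o..W.##
 22 .....BBBBBBBBBBBBBBBBBB......####.W.##
 19 ..#..BBBBBBBBBBBBBBBBB......#####.W.##
 16 .##..BBBBBB.#####################.W.##
```

>>> apply_moves([
  [-0.3,0.03,0,0],
  [-0.3,0,0,0],
  [0,0,0,0],
  [0,0,0.4,0],
  [0,0,0.4,0],
], claw=1)

```text
clock: 47.87
eef_pos: [0.5362, -0.4528, 0.0358]
tool_rot: [0.251, 0.968, -0.0, 0.0]
ft_force: [0.4, -0.2, -0.4]
grip_width: -0.0001
grasp_force: 0.0
```

>>> apply_moves([
  [0,0,0.2,0],
  [0,0,0.1,0],
  [0,0,0.1,0],
  [0,0,0.05,0],
  [0,0,0,0],
])

```text
clock: 48.28
eef_pos: [0.5357, -0.4525, 0.0281]
tool_rot: [0.251, 0.968, 0.0, -0.0]
ft_force: [-1.6, 1.1, 2.3]
grip_width: 0.0004
grasp_force: 1.7
```

>>> apply_moves([
  [0,0,0.05,0],
  [0,0,0.05,0],
  [0,0,0.05,0],
  [0,0,0,0],
  [0,0,0,0],
])

```text
clock: 48.7
eef_pos: [0.5358, -0.4525, 0.0279]
tool_rot: [0.251, 0.968, -0.0, 0.0]
ft_force: [-6.1, 5.3, 15.3]
grip_width: 0.0
grasp_force: 7.3
```

>>> apply_moves([
  [0,0,0.05,0],
  [0,0,0.05,0],
  [0,0,0,0],
  [0,0,-0.3,0],
  [0,0,-0.6,0],
])

```text
clock: 49.12
eef_pos: [0.5351, -0.4521, 0.0399]
tool_rot: [0.251, 0.968, 0.0, -0.001]
ft_force: [-1.0, 0.2, -0.7]
grip_width: 0.0004
grasp_force: 0.0
```

>>> apply_moves([
  [0,0,-0.7,0],
  [0,0,-0.7,0],
  [0,0,-0.5,0],
  [0,0,0,0],
  [0,0,0,0],
])

```text
clock: 49.53
eef_pos: [0.5365, -0.4532, 0.0792]
tool_rot: [0.251, 0.968, -0.0, 0.001]
ft_force: [-0.2, -0.8, -0.2]
grip_width: 0.0
grasp_force: 0.0
```

```bash
python3 -c "
from smap import *
c=cam('scene'); np.savez('s12.npz',**c); d=cam('top'); np.savez('t12.npz',**d)
smap(c,[.5322,-.4509],150.9,range(46,13,-3))
plan(.44,-.39,.08,145.1)
# cover edge estimate: project for angles
a=np.array([.82,-.5725]); o=np.array([.4976,-.2777])
for th in (1.6,1.7,1.8,1.9):
  e=np.array([-98,16.]); x=46+e[0]*np.cos(th)+e[1]*np.sin(th); z=16-e[0]*np.sin(th)+e[1]*np.cos(th)
  p=[*(o+a*x/1e3),z/1e3]; print(th,round(x,1),round(z,1),proj(c,p),proj(d,p), np.round(p,3))"
```

```text
46 WWWWWWWWWWWWWWWWWWWWWWWWWWWW........oo
 43 WWWWWWWWWWWWWWWWWWWWWWWWWWWWWW..WWW..#
 40 .WWWWWWWWWWWWWWWWWWWWWWWWWWWWW...WW..#
 37 ....W..................WWWWWW.....W..#
 34 ###...BBBBBBBBBBBBBBBB..WWWWW..R..W..#
 31 .....BBBBBBBBBBBBBBBBBB.WWWWW..RRWW..#
 28 .....BBBBBBBBBBBBBBBBBB.WWWWWW.Ro.W..#
 25 .WWW.BBBBBBBBBBBBBBBBBB.WWWWWW.o..W.##
 22 ..WW.BBBBBBBBBBBBBBBBBB.WWWWW..##.W.##
 19 .....BBBBBBBBBBBBBBBBBB.WWWW..###.W.##
 16 .###.BBBBBBBBBBBBBBBBBB.......###.W.##
t 49.6333 pos [ 0.5355 -0.4524  0.0775] head 150.9 tilt [ 0.002  0.    -1.   ] q [-0.7   0.73  0.39  1.23  0.   -0.19] w 0.0001 F [-1.1  0.6 -1.1]
roll deg 5.799435516399598 units(20mm) at that heading [ 5.702 -0.176 -0.127] roll units 0.097
1.6 64.9 113.5 [[228.01200797 146.66896216]] [[203.62071805 187.82040796]] [ 0.551 -0.315  0.113]
1.7 74.5 111.1 [[231.80422013 147.58189971]] [[205.92039547 184.89794778]] [ 0.559 -0.32   0.111]
1.8 83.8 107.8 [[235.49839745 148.79348179]] [[208.18733698 182.12041801]] [ 0.566 -0.326  0.108]
1.9 92.8 103.6 [[239.04998945 150.28755187]] [[210.39393118 179.5205444 ]] [ 0.574 -0.331  0.104]
```

The blue cell is level and fully down. Now the cover: at x≈131 mm behind it I move sideways, then push its outer face with the closed fingers.

>>> apply_moves([
  [0,0,0,0.097],
  [0,0.6,0,0],
  [0,0.6,-0.1,0],
  [0,0.6,-0.1,0],
  [0,0.6,0,0],
])

```text
clock: 50.05
eef_pos: [0.5647, -0.4119, 0.0828]
tool_rot: [0.299, 0.954, 0.0, 0.0]
ft_force: [0.4, 0.6, -0.1]
grip_width: 0.0003
grasp_force: 0.0
```

>>> apply_moves([
  [0,0.6,0,0],
  [0,0.6,0,0],
  [0,0.6,0,0],
  [0,0.6,0,0],
  [0,0.6,0,0],
])

```text
clock: 50.47
eef_pos: [0.5986, -0.363, 0.0826]
tool_rot: [0.3, 0.954, 0.0, -0.0]
ft_force: [-0.4, -0.1, -0.7]
grip_width: 0.0002
grasp_force: 0.0
```

>>> apply_moves([
  [0,0.6,0,0],
  [0.4,0,0,0],
  [0.4,0,0,0],
  [0.3,0,0,0],
  [0,0,0,0],
])

```text
clock: 50.88
eef_pos: [0.586, -0.3407, 0.0826]
tool_rot: [0.3, 0.954, 0.0, -0.001]
ft_force: [-0.0, 0.2, 0.8]
grip_width: -0.0003
grasp_force: 0.0
```

```bash
python3 -c "
from smap import *
plan(.586,-.340,.083,145.1)
c=cam('scene'); np.savez('s13.npz',**c); p=bot.get_obs()['eef_pos']; d=p[:2]-np.array([.4976,-.2777]); print('dev x,y',d@[.82,-.5725],d@[.5725,.82])"
```

```text
t 50.8833 pos [ 0.586  -0.3407  0.0826] head 145.1 tilt [ 0.001 -0.    -1.   ] q [-0.53  0.68  0.31  1.2  -0.    0.08] w -0.0003 F [-0.   0.2  0.8]
roll deg -0.0017798873711853958 units(20mm) at that heading [ 0.023  0.029 -0.018] roll units -0.0
dev x,y 0.10936545435228101 -0.0012791222544893837
```

>>> apply_moves([
  [0.4,0,0,0],
  [0.4,0,0,0],
  [0.4,0,0,0],
  [0.4,0,0,0],
  [0.4,0,0,0],
])

```text
clock: 51.35
eef_pos: [0.5546, -0.3196, 0.0832]
tool_rot: [0.3, 0.954, -0.0, 0.001]
ft_force: [0.8, -0.8, 0.6]
grip_width: -0.0003
grasp_force: 0.6
```

>>> apply_moves([
  [0.4,0,0,0],
  [0.4,0,0,0],
  [0.4,0,0,0],
  [0.4,0,0,0],
  [0.4,0,0,0],
])

```text
clock: 51.77
eef_pos: [0.5215, -0.2965, 0.083]
tool_rot: [0.3, 0.954, -0.0, 0.001]
ft_force: [-0.3, -1.0, 1.4]
grip_width: -0.0
grasp_force: 0.3
```

>>> apply_moves([
  [0.4,0,0,0],
  [0.4,0,0.2,0],
  [0.4,0,0.2,0],
  [0.3,0,0.2,0],
  [0.3,0,0.3,0],
])

```text
clock: 52.18
eef_pos: [0.4915, -0.2754, 0.0649]
tool_rot: [0.3, 0.954, -0.0, 0.001]
ft_force: [0.8, -1.3, -0.3]
grip_width: -0.0001
grasp_force: 0.2
```

```bash
python3 -c "
from smap import *
plan(.4976,-.2777,.03,145.1)
c=cam('scene'); np.savez('s14.npz',**c); cv2.imwrite('pics/s14.png',cv2.resize(c['image'][90:200,160:290],None,fx=5,fy=5,interpolation=cv2.INTER_CUBIC))
p=bot.get_obs()['eef_pos']; d=p[:2]-np.array([.4976,-.2777]); print('dev x,y',d@[.82,-.5725],d@[.5725,.82])"
```

```text
t 52.1833 pos [ 0.4915 -0.2754  0.0649] head 145.07 tilt [-0.001 -0.    -1.   ] q [-0.51  0.48 -0.09  1.   -0.    0.1 ] w -0.0001 F [ 0.8 -1.3 -0.3]
roll deg -0.03336300117820201 units(20mm) at that heading [-0.313  0.08   1.743] roll units -0.001
dev x,y -0.008690109107655084 -0.0017032174295018316
```

>>> apply_moves([
  [0.2,0,0.3,0],
  [0.2,0,0.3,0],
  [0.2,0,0.3,0],
  [0.1,0,0.3,0],
  [0,0,0.2,0],
])

```text
clock: 52.65
eef_pos: [0.4791, -0.2667, 0.0354]
tool_rot: [0.3, 0.954, 0.0, -0.001]
ft_force: [-0.5, -0.0, 0.5]
grip_width: -0.0001
grasp_force: 0.2
```

>>> apply_moves([
  [0,0,0.1,0],
  [0,0,0.1,0],
  [0,0,0.05,0],
  [0,0,0,0],
  [0,0,0,0],
])

```text
clock: 53.07
eef_pos: [0.4804, -0.2675, 0.0317]
tool_rot: [0.3, 0.954, -0.0, 0.0]
ft_force: [-0.6, -0.4, -0.4]
grip_width: 0.0001
grasp_force: 0.0
```

>>> apply_moves([
  [0,0,0.05,0],
  [0,0,0.05,0],
  [0,0,0.05,0],
  [0,0,0,0],
  [0,0,0,0],
])

```text
clock: 53.48
eef_pos: [0.4803, -0.2675, 0.0295]
tool_rot: [0.3, 0.954, -0.0, 0.0]
ft_force: [-1.0, 2.0, 6.0]
grip_width: -0.0001
grasp_force: 2.7
```

>>> apply_moves([
  [0,0,0.05,0],
  [0,0,0.05,0],
  [0,0,0,0],
  [0,0,0,0],
  [0,0,0,0],
])

```text
clock: 53.9
eef_pos: [0.4804, -0.2674, 0.0293]
tool_rot: [0.3, 0.954, -0.0, 0.001]
ft_force: [-5.5, 2.4, 16.6]
grip_width: 0.0005
grasp_force: 8.2
```

It is stiff at exactly the shut height (29.3). I back off and check with the last picture.

>>> apply_moves([
  [0,0,-0.3,0],
  [0,0,-0.6,0],
  [0,0,-0.8,0],
  [0,0,-0.8,0],
  [0,0,-0.8,0],
])

```text
clock: 54.32
eef_pos: [0.48, -0.2673, 0.0932]
tool_rot: [0.3, 0.954, 0.0, -0.0]
ft_force: [1.2, 0.3, -0.8]
grip_width: 0.0003
grasp_force: 0.0
```

>>> apply_moves([
  [0,0,-0.8,0],
  [0,0,-0.8,0],
  [0,0,-0.5,0],
  [0,0,0,0],
  [0,0,0,0],
])

```text
clock: 54.73
eef_pos: [0.4803, -0.2675, 0.1348]
tool_rot: [0.3, 0.954, -0.0, 0.0]
ft_force: [0.8, 1.9, 0.2]
grip_width: -0.0002
grasp_force: 0.0
```

```bash
python3 -c "
from smap import *
c=cam('scene'); d=cam('top')
a=cv2.resize(c['image'][110:230,170:320],None,fx=5,fy=5,interpolation=cv2.INTER_CUBIC)
cv2.imwrite('pics/fin.png',a)
a0=np.array([.82,-.5725]); b0=np.array([.5725,.82]); o=np.array([.4976,-.2777])
for x,y in ((-52,45),(-52,-45),(46,-45),(46,45)): print(x,y,(proj(c,[*(o+a0*x/1e3+b0*y/1e3),.032])-[170,110])*5)"
```

```text
-52 45 [[107.04178423 247.47215536]]
-52 -45 [[ 69.16418547 350.73574594]]
46 -45 [[251.95948862 359.75674254]]
46 45 [[277.8455936  254.93776584]]
```

View pics/fin.png

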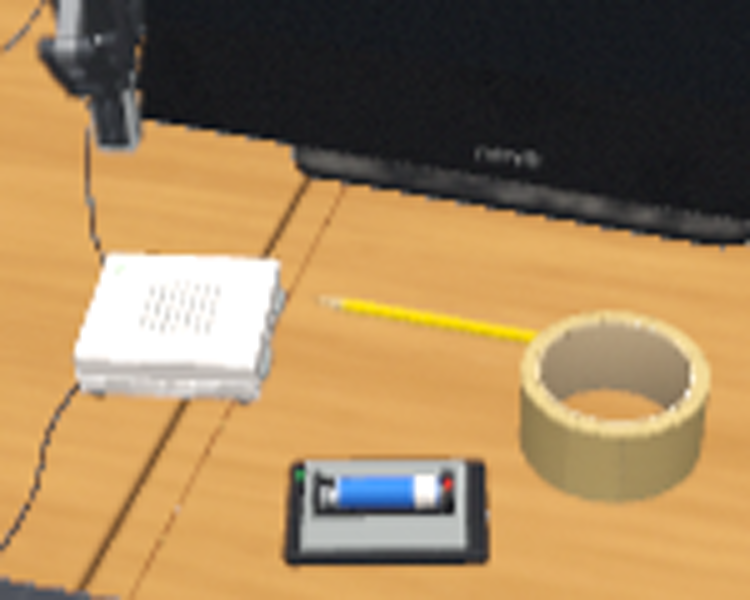

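The cover is flush: its corners at (107,255), (78,358) and (278,260) lie within about 9 px of the predicted shut corners. The blue cell is seated in the charger at (388,490), + end at the red plus, the tape and pencil are undisturbed, and the gripper is clear.

```bash
python3 -c "
from workcell import bot
print(bot.job_done())"
```

```text
the job is handed in; nothing more can be done
None
```

I swapped the cells and shut the sensor's cover flush, then handed the job in at about 55 s; camera and force checks showed both cells fully down with their button ends at the red plus, but no verdict came back.

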